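# Objective nose check at the IVF microscope

## Robot

A 6-joint arm with a two-finger parallel gripper is mounted at the origin on the work surface. World frame = base frame: x ahead of the robot, y to its left, z up, the work surface at z = 0. Lengths are in m, angles in rad, forces in N, time in s.
With the tool pointing down it reaches from about 0.35 to 0.975 m from the base axis. Payload 4.9 kg.
Tool frame: the origin (TCP) lies on the mounting face of the last link; the fingertips stand 173 mm ahead of it and the grasp point (between the pads) lies ctrl.pinch_z ahead of it (ctrl.pinch_z is the distance from the TCP to the grasp point, in m); z points along the fingers, y is the line along which they close (so a half turn about z gives the same grasp; the last joint's range is limited). The gripper opens to 85 mm and grips with 20 to 120 N. Pads are 22 mm wide; open, the fingers measure 114 mm over their backs; the gripper's body (76 mm by 85 mm) begins 54 mm behind the grasp point. The pads swing forward as they close: fully open they stand 13 mm farther back than shut.
Start: joints at [1.199, 0.053, 1.613, -0, 1.476, -0.119], TCP at [0.156, 0.605, 0.405] pointing down, gripper open.
Joint ranges: [-3.01, 3.01], [-1.01, 2.22], [0.06, 2.58], [-1.02, 4.17], [0.09, 2.62], [-3.14, 3.14]. Speed limits (rad/s): [2.57, 2.57, 3.14, 3.14, 3.14, 3.14].

## Interface

Orientations are given as a rotation vector (axis times angle).
In Python, from station import telemetry, eyes, ctrl gives the robot as it stands.
- The arm moves only by the tool apply_moves, never from a script. Its argument "plan" is a list of rows, each a list of 5 numbers: the finger opening in m, from 0 to 0.0854, then the shift along the tool's x, y, z in m, then the turn about the tool's z in rad. In form: [[jaw, x, y, z, roll], ...]. A call has 1 to 12 rows; each row is the pose to reach, as a shift and turn from the pose commanded when the call began, along the tool's axes at that moment; what a row does not reach only later rows make up. A row lasts 1/12 s, in which the tool goes at most 41.7 mm and 7.16 degrees, less where a joint would pass 70% of its speed; a pose out of reach is approached as far as the arm can. A call with a gripper value outside its range is refused whole. The fingers move at their own pace and stop on an object; "newtons" is the grip in N (left out, the last holds). Time passes only in rows, so rows that repeat a pose let the fingers close. It gives the time, the measured TCP pose, the force, the opening and the grip force at its end, in the units of the state.
- telemetry.get_obs(): the state, without advancing time (a new reading comes with each control period).
- eyes.get_image(name): name is "scene" or "top" or "wrist"; returns a dict with "img" (480x640x3 uint8, blue, green, red), "range_z" (480x640 float32, m along the optical axis (not along the pixel's ray), 0 where there is no reading), "K" (3x3 intrinsics, pixels), "pose" (4x4, takes a point from camera to world coordinates); the wrist camera has in their place "hand_eye" (4x4, takes a point from camera to tool coordinates, whose origin is the TCP and whose axes are the flange's). Camera axes: x right, y down, z forward; pixel columns grow to the right and rows downward; lengths in m; the calibration is good to about 2 mm. A picture is of the moment at which its call begins: read the wrist's pose just before it.
- ctrl.finish_job(): hands the job in; it is judged then, once.
Trained networks look in a picture, given as the dict that the camera call returned (one of the last four; its "shot" number tells which), for a name from the list of things; names that differ only in an ending like _2 or _b are one class to them, and where a whole thing is asked for, a point or a joint stands for the part that bears it (a point fixed in the world has none). Each returns a list of dicts, best first, with "confidence" (0 to 1); they miss things now and then, are a little off and sometimes report something else, mostly with a low value. They report only what shows in the picture. A call takes as long as a camera call.
- eyes.search_frame(thing, picture): "box" ([left, top, right, bottom] in pixels, round what is visible of it).
- eyes.outline_of(thing, picture): "region" (480x640 bool, what is visible of it) and "box" ([left, top, right, bottom] in pixels, round what is visible of it).
- eyes.tip_of(thing, picture): "point" ([column, row] in pixels: a listed point, or the origin of a listed thing).
The state is a dict: "t": time; "q": joint angles; "dq": joint speeds; "effort": joint torques, N m; "tool_pos": TCP position; "tool_rot": TCP orientation; "contact_force": force on the tool from outside, world axes, zero at the start; "wrist_torque": the same for the moment, N m; "opening": finger opening in m; "grip_force": force on a finger pad.
Only numpy, scipy, OpenCV 4.12 (cv2) and the standard library are available. Lean on these libraries where they do the work, as an engineer would, in place of code of your own. Each camera call takes 0.05 s, during which the arm holds its last target. There are 200 camera calls.

## Task

The microscope's objectives are off for their service check. First run the focus right down so that the nosepiece is out of the way for refitting: turn the knob of the remote focus unit anticlockwise, back to its zero stop. Then sort every objective on the mat by its sprung nose: under one and the same lengthwise squeeze of 20 N, those whose nose goes right in (7 mm) are sound and go into the grooves of the objective rack, those that hardly give (1 to 2 mm) are stiff and go into the rimmed aluminium repair tray, each lying on its side, without displacing the other things on the table.

Things in the scene. Friction and masses are not known exactly. Their poses are not given: they have to be found in the camera images.
- objective_a: one of seven outwardly identical microscope objectives, 5 or 6 present, lying on its side. Origin on the optical axis, own x along it to the nose. Barrel 29 mm diameter from x = -20 to +8 mm with a black hexagonal collar (32 mm across flats) from -14 to +1, brass thread 20 mm diameter from -25 to -20, front 22 mm diameter from +8 to +16, steel nose 14 mm diameter from +16 to +27: 52 mm in all.
- objective_b: another objective, as objective_a (its letter says nothing of its condition). The nose slides back into the barrel along the axis, by 7 mm at most, against a spring, and comes out again. Squeezed lengthwise from thread end to nose tip with 20 N, a sound nose goes in its whole 7 mm (44 to 45 mm overall); 8 to 11 N suffice.
- objective_c: another objective, as objective_a. Squeezed lengthwise with 20 N, a stiff nose goes in only 1 to 2 mm (50 to 51 mm overall): it has 10 to 16 N/mm, so a much harder squeeze blurs the difference.
- objective_d: another objective, as objective_a. It rests on a flat of its collar, its axis 16 mm above the support, and does not roll. It weighs 0.12 to 0.2 kg and can be carried in the same lengthwise grip in which its nose is tested.
- objective_e: another objective, as objective_a.
- objective_f: another objective, as objective_a.
- objective_g: another objective, as objective_a.
- rear_a (a point): middle of the flat rear face of objective_a's thread, 25 mm behind its origin
- rear_b (a point): middle of the flat rear face of objective_b's thread, 25 mm behind its origin
- rear_c (a point): middle of the flat rear face of objective_c's thread, 25 mm behind its origin
- rear_d (a point): middle of the flat rear face of objective_d's thread, 25 mm behind its origin
- rear_e (a point): middle of the flat rear face of objective_e's thread, 25 mm behind its origin
- rear_f (a point): middle of the flat rear face of objective_f's thread, 25 mm behind its origin
- rear_g (a point): middle of the flat rear face of objective_g's thread, 25 mm behind its origin
- focus_knob (a joint): the knob of the remote focus unit: rad, 0 at its zero stop, growing clockwise seen from above, up to 4.5. Turn it anticlockwise to bring it back to 0, where it meets a hard stop. It stays where it is left; friction about 0.06 N m.
- knob_top (a point): centre of the top face of the focus knob, on its vertical axis. The knob is a knurled aluminium cylinder, 40 mm diameter, 24 mm high, its top 57 mm above the table; a black line on its top points from the centre to the graduated ring below, at the long zero stroke (on the side of the unit's own -x) when the joint reads 0.
- focus_unit: remote focus unit, a black box 80 x 100 x 32 mm fixed to the table, the focus knob on its top. Origin at the middle of its underside; the knob's axis passes through it.
- rack: the objective rack, grey plastic, fixed: open plate 130 (x) x 190 (y) x 10 mm; five ridges, 90 mm long along its x, 5 mm wide, 8 mm high, at y = -90, -45, 0, 45, 90 mm leave four grooves 40 mm wide at y = -67.5, -22.5, 22.5, 67.5 mm. Origin mid underside; an objective lying in a groove has its origin 26 mm above it.
- tray: the repair tray, plain aluminium, fixed to the table: 150 (x) x 180 (y) mm outside, rim 28 mm high all round, walls and floor 4 mm, nothing inside. Origin at the middle of its underside; an objective lying in it has its origin about 20 mm above it.
- mat: grey rubber mat, 200 (x) x 390 (y) x 3 mm, fixed to the table, on which the objectives lie at the start. Origin at the middle of its underside.
- dish_stack: bystander: stack of three clear culture dishes, 62 mm diameter, 43 mm high, at the far side. Origin at the underside.
- blower: bystander: black rubber air blower, 60 mm diameter, 60 mm high with its nozzle up, at the far side. Origin at the underside.
- tube_warmer: bystander: steel cylinder 32 mm diameter on a blue round foot 90 mm diameter, 55 mm high in all, at the far side. Origin at the underside.
- objective_jar: bystander: clear jar with a black screw cap, 45 mm diameter, 68 mm high, at the far side. Origin at the underside.

How it is judged:
By the outcome, as a careful person would: the job done as asked, in the order asked, and still so for the second after the job is handed in, with the robot touching nothing.
Of objective_a, objective_b, objective_c, objective_d, objective_e, objective_f, objective_g only 5 to 6 are there at a start; the rules pass over those that are not, and their reading is None.
At some moment in a run one of objective_a, objective_b, objective_c, objective_d, objective_e, objective_f, objective_g may be knocked a few centimetres aside while the robot is not near it.
Once in a run the grip may slacken for a moment while it holds something.
It also fails if it takes over 208 s, if anything falls off the work surface, if the arm or the gripper's body presses on something with over 40 N, if the wrist force passes 120 N, or if a joint passes its speed limit or range.

## Working session

There is one attempt and no reset: what is moved stays moved. The work goes in short steps, Python scripts to look and compute and a tool call to move; the robot and the scene stay as the last step left them, time stands still between calls to the robot, and variables do not carry over. Pictures are saved under pics/ and viewed, at most 14 in all, crops included, and the job is handed in when it is done.

Besides the shell and the picture viewer there is one more tool, called after "Request:" as name([rows], argument=value, ...), one row to a line, values as JSON. apply_moves: Moves the arm, as the interface text tells. Its arguments: {"type":"object","properties":{"plan":{"type":"array","items":{"type":"array","items":{"type":"number"}}},"newtons":{"type":"number"}},"required":["plan"]}

```bash
ls; mkdir -p pics; python3 - <<'E'
from station import telemetry, eyes, ctrl
import cv2
print(telemetry.get_obs(), ctrl.pinch_z)
for n in ["top","scene"]:
    p=eyes.get_image(n); cv2.imwrite(f"pics/{n}0.png",p["img"]); print(n,p["K"],p["pose"])
p=eyes.get_image("wrist"); print(p["K"],p["hand_eye"])
E
```

```text
pics
{'t': 0.0, 'q': array([ 1.19900405e+00,  5.33617551e-02,  1.61432531e+00,  8.22309759e-07,
        1.47600992e+00, -1.18992635e-01]), 'dq': array([ 0.00295381,  0.00149372, -0.0017564 , -0.00138584, -0.00109842,
        0.00017274]), 'effort': array([-6.19129441e-04, -3.93701613e+01, -3.70162153e+01, -2.19656081e-04,
        7.19216492e-03,  1.73900003e-05]), 'tool_pos': array([0.15621595, 0.60487635, 0.40344091]), 'tool_rot': array([-0.39597556, -3.11602   ,  0.00320562]), 'contact_force': array([-0.58798253, -0.46762163,  0.25462134]), 'wrist_torque': array([-0.01962386,  0.03460641, -0.06201278]), 'grip_force': 0.0, 'opening': 0.08535751817011494} 0.1547
top [[462.83962918   0.         325.78310351]
 [  0.         462.83962918 235.99272526]
 [  0.           0.           1.        ]] [[-0.0087738  -0.98392518  0.1783655   0.39837747]
 [-0.9997171   0.00468744 -0.02331856  0.01182618]
 [ 0.02210764 -0.17851963 -0.98368796  1.05961149]
 [ 0.          0.          0.          1.        ]]
scene [[514.8378733    0.         316.95941577]
 [  0.         514.8378733  247.00760418]
 [  0.           0.           1.        ]] [[ 0.63043907  0.47176159 -0.61643132  1.17877205]
 [ 0.77598789 -0.40321477  0.48503675 -0.46640713]
 [-0.0197325  -0.78412936 -0.62028362  0.63014228]
 [ 0.          0.          0.          1.        ]]
[[417.62921992   0.         323.54940558]
 [  0.         417.62921992 238.5087306 ]
 [  0.           0.           1.        ]] [[-4.28707930e-04 -9.56600006e-01 -2.91403921e-01  7.49529230e-02]
 [ 9.99999800e-01 -5.45378101e-04  3.19147558e-04 -9.95260115e-06]
 [-4.64221873e-04 -2.91403726e-01  9.56600049e-01  2.94496597e-02]
 [ 0.00000000e+00  0.00000000e+00  0.00000000e+00  1.00000000e+00]]
```

View pics/top0.png

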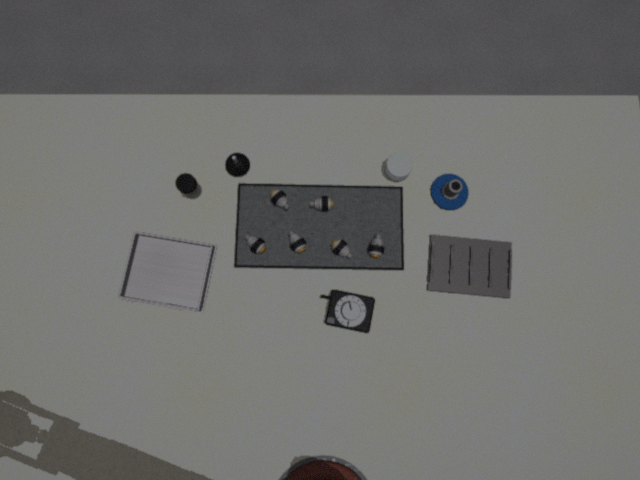

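View pics/scene0.png

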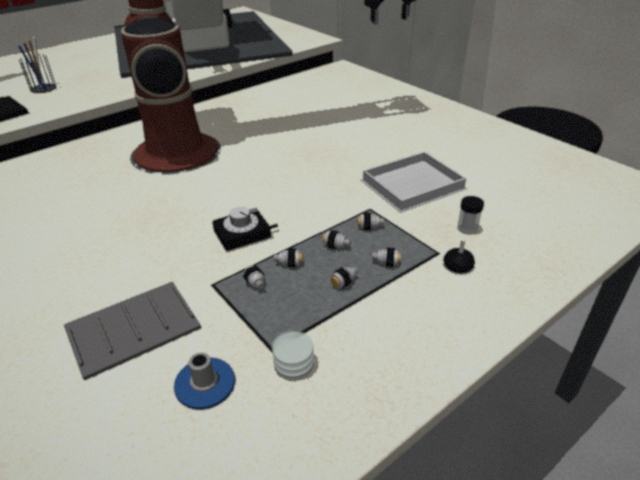

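```bash
cat > h.py <<'E'
from station import telemetry, eyes, ctrl
import numpy as np, cv2
from scipy.spatial.transform import Rotation as R
np.set_printoptions(precision=4,suppress=True)
def pose(p,obs=None):
    if "pose" in p: return p["pose"]
    T=np.eye(4); T[:3,:3]=R.from_rotvec(obs["tool_rot"]).as_matrix(); T[:3,3]=obs["tool_pos"]
    return T@p["hand_eye"]
def look(n):
    o=telemetry.get_obs(); p=eyes.get_image(n); return p,pose(p,o)
def onplane(p,T,uv,z):
    uv=np.atleast_2d(np.asarray(uv,float)); K=p["K"]
    d=np.c_[(uv[:,0]-K[0,2])/K[0,0],(uv[:,1]-K[1,2])/K[1,1],np.ones(len(uv))]@T[:3,:3].T
    return (T[:3,3]+d*((z-T[2,3])/d[:,2])[:,None])[:,:2]
def proj(p,T,X):
    c=(np.atleast_2d(X)-T[:3,3])@T[:3,:3]; u=c@p["K"].T; return u[:,:2]/u[:,2:]
def cloud(p,T,m):
    v,u=np.nonzero(m&(p["range_z"]>0)); z=p["range_z"][v,u]; K=p["K"]
    return np.c_[(u-K[0,2])/K[0,0]*z,(v-K[1,2])/K[1,1]*z,z]@T[:3,:3].T+T[:3,3]
def yaw_now(o=None):
    o=o or telemetry.get_obs(); M=R.from_rotvec(o["tool_rot"]).as_matrix(); return np.arctan2(M[1,1],M[0,1])
def shift(xy,z,yaw=None,half=True):
    "shift for grasp point at (xy,z), tool y axis along world angle yaw (mod pi)"
    o=telemetry.get_obs(); M=R.from_rotvec(o["tool_rot"]).as_matrix()
    d=np.array([*xy,z])-(o["tool_pos"]+M[:,2]*ctrl.pinch_z); s=M.T@d
    r=0 if yaw is None else -((yaw-yaw_now(o)+np.pi/2)%np.pi-np.pi/2)
    print("shift",s,"roll",r,"(alt",r+np.pi if r<0 else r-np.pi,") q6",o["q"][5],"q1",o["q"][0]); return s,r
def objs(p,T,z=.019,zr=.019,thr=.3):
    out=[]
    tips=[d for d in eyes.tip_of("rear_a",p) if d["confidence"]>thr]; tr=[onplane(p,T,d["point"],zr)[0] for d in tips]
    org=[d for d in eyes.tip_of("objective_a",p) if d["confidence"]>thr]; oo=[onplane(p,T,d["point"],z)[0] for d in org]
    for d,o in zip(org,oo):
        k=min(range(len(tr)),key=lambda i:np.linalg.norm(tr[i]-o)) if tr else None
        if k is None: continue
        v=o-tr[k]; out.append((o,np.arctan2(v[1],v[0]),np.linalg.norm(v),d["confidence"]))
    return out
E
python3 - <<'E'
from h import *
p,T=look("top")
for n in ["focus_unit","knob_top","rack","tray","mat","dish_stack","blower","tube_warmer","objective_jar"]:
    for d in eyes.tip_of(n,p)[:2]:
        print(n,round(d["confidence"],2),np.round(d["point"],1),onplane(p,T,d["point"],.057 if n=="knob_top" else 0)[0])
for n in ["rack","tray","mat"]:
    d=eyes.outline_of(n,p)[0]; r=cv2.minAreaRect(np.argwhere(d["region"])[:,::-1].astype(np.float32)); print(n, onplane(p,T,cv2.boxPoints(r),.01 if n=="rack" else .028 if n=="tray" else .003).tolist())
for o in objs(p,T): print(o)
E
```

```text
focus_unit 0.85 [346.9 307.6] [ 0.4254 -0.0597]
knob_top 0.84 [352.7 309.3] [ 0.4202 -0.0682]
knob_top 0.44 [303.3 252.5] [0.5437 0.0375]
rack 0.66 [469.2 264.6] [ 0.5215 -0.3451]
rack 0.6 [322.5 228.2] [ 0.609  -0.0058]
tray 0.92 [169.8 267.7] [0.5187 0.3433]
mat 0.88 [318.7 227.3] [0.6112 0.0031]
mat 0.74 [348.3 308.5] [ 0.4233 -0.0628]
dish_stack 0.86 [394.4 171.2] [ 0.7475 -0.1791]
blower 0.87 [240.  168.9] [0.7538 0.1895]
tube_warmer 0.73 [444.4 188.1] [ 0.7053 -0.2974]
objective_jar 0.94 [192.5 189.3] [0.7038 0.2997]
rack [[0.4644415294546753, -0.23664656938486126], [0.5933337312071625, -0.255439357515986], [0.5730790564215785, -0.45048096625430545], [0.4445194547965323, -0.4274118477240525]]
tray [[0.4469924103466234, 0.4455299795709195], [0.6039718750724699, 0.43052882659801933], [0.5696096750853941, 0.2329661737501249], [0.4137871949651336, 0.2533150077533168]]
mat [[0.5197093228416529, 0.1975093505466354], [0.7194006690413768, 0.1995955208906532], [0.7118290467481244, -0.19871533957963375], [0.5109823854455319, -0.18775398928587814]]
(array([ 0.5698, -0.1263]), np.float64(0.026565884658629062), np.float64(0.033401928367114204), 0.81)
(array([ 0.5509, -0.0414]), np.float64(-2.510176093767539), np.float64(0.02923887230936888), 0.71)
(array([0.5687, 0.0585]), np.float64(1.0946634216556366), np.float64(0.030928115852920525), 0.65)
(array([0.6595, 0.0085]), np.float64(1.3885979299128346), np.float64(0.03874047967135114), 0.59)
(array([0.5719, 0.1547]), np.float64(0.9146879270688347), np.float64(0.02691092384185651), 0.57)
(array([0.666 , 0.0914]), np.float64(-2.483578360984793), np.float64(0.03177487562586868), 0.54)
```

```bash
python3 - <<'E'
from h import *
o=telemetry.get_obs(); print(R.from_rotvec(o["tool_rot"]).as_matrix())
for f in [(.45,.35),(.39,-.068)]: shift(f,.25,np.pi/2)
E
```

```text
[[-0.9682  0.2501  0.0001]
 [ 0.2501  0.9682 -0.    ]
 [-0.0001 -0.     -1.    ]]
shift [-0.3481 -0.1735  0.    ] roll -0.25283496166670805 (alt 2.888757691923085 ) q6 -0.11896918638215609 q1 1.198986412264595
shift [-0.3946 -0.5933  0.    ] roll -0.25283496166670805 (alt 2.888757691923085 ) q6 -0.11896918638215609 q1 1.198986412264595
```

Request:
apply_moves([
  [0.085, -0.04, -0.02, 0, -0.12],
  [0.085, -0.348, -0.173, 0, -0.253],
  [0.085, -0.348, -0.173, 0, -0.253],
  [0.085, -0.348, -0.173, 0, -0.253],
  [0.085, -0.348, -0.173, 0, -0.253],
  [0.085, -0.348, -0.173, 0, -0.253],
  [0.085, -0.348, -0.173, 0, -0.253],
  [0.085, -0.348, -0.173, 0, -0.253],
  [0.085, -0.348, -0.173, 0, -0.253],
  [0.085, -0.348, -0.173, 0, -0.253],
  [0.085, -0.395, -0.593, 0, -0.253],
  [0.085, -0.395, -0.593, 0, -0.253],
])

```text
t: 1.9
tool_pos: [0.4391, 0.267, 0.404]
tool_rot: [0.001, -3.14, 0.001]
contact_force: [1.0, -0.2, 0.2]
opening: 0.0849
grip_force: 0.0
```

```bash
python3 - <<'E'
from h import *
shift((.39,-.068),.25,np.pi/2)
E
```

```text
shift [ 0.0491 -0.3348 -0.0004] roll 0.0007067350546277051 (alt -3.140885918535165 ) q6 -1.1700131697121527 q1 0.4014774769862834
```

Request:
apply_moves([
  [0.085, 0.049, -0.335, 0.03, 0],
  [0.085, 0.049, -0.335, 0.03, 0],
  [0.085, 0.049, -0.335, 0.03, 0],
  [0.085, 0.049, -0.335, 0.03, 0],
  [0.085, 0.049, -0.335, 0.03, 0],
  [0.085, 0.049, -0.335, 0.03, 0],
  [0.085, 0.049, -0.335, 0.03, 0],
  [0.085, 0.049, -0.335, 0.03, 0],
  [0.085, 0.049, -0.335, 0.03, 0],
  [0.085, 0.049, -0.335, 0.03, 0],
  [0.085, 0.049, -0.335, 0.03, 0],
])

```text
t: 2.82
tool_pos: [0.3893, -0.0669, 0.3749]
tool_rot: [0.002, 3.141, 0.001]
contact_force: [-0.4, 0.5, 0.3]
opening: 0.0851
grip_force: 0.0
```

```bash
python3 - <<'E'
from h import *
p,T=look("wrist"); cv2.imwrite("pics/w1.png",p["img"])
for n in ["focus_unit","knob_top"]:
    for d in eyes.tip_of(n,p)[:2]: print(n,d["confidence"],d["point"],onplane(p,T,d["point"],.057 if n=="knob_top" else 0)[0])
    d=eyes.outline_of(n,p)[0]; c=cloud(p,T,d["region"]); c=c[(c[:,2]>.052)&(c[:,2]<.062)]; print(len(c),c.mean(0),c.min(0),c.max(0))
    r=cv2.minAreaRect(np.argwhere(d["region"])[:,::-1].astype(np.float32)); print(n, onplane(p,T,cv2.boxPoints(r),.032).tolist())
print(telemetry.get_obs()["tool_pos"])
E
```

```text
focus_unit 0.73 [327.0, 240.6] [ 0.4217 -0.0635]
focus_unit 0.51 [455.5, 406.7] [0.5934 0.0634]
2311 [ 0.418  -0.0635  0.0587] [ 0.3988 -0.0839  0.052 ] [ 0.4391 -0.0432  0.0615]
focus_unit [[0.4461752515033166, -0.12084328376860905], [0.36606630596910394, -0.1022906558508986], [0.38782515161822945, 0.005629700072666763], [0.4713300729770171, -0.00514053591790662]]
knob_top 0.74 [331.5, 263.7] [ 0.4218 -0.0607]
knob_top 0.42 [442.5, 387.4] [0.5287 0.0297]
2310 [ 0.418  -0.0635  0.0587] [ 0.3988 -0.0839  0.052 ] [ 0.4391 -0.0432  0.0615]
knob_top [[0.40143182243193987, -0.08480973036498254], [0.40150516932585106, -0.04198924335996248], [0.45041666178026085, -0.040988474739587444], [0.4503351079610851, -0.08568843231892759]]
[ 0.3896 -0.0656  0.3748]
```

View pics/w1.png

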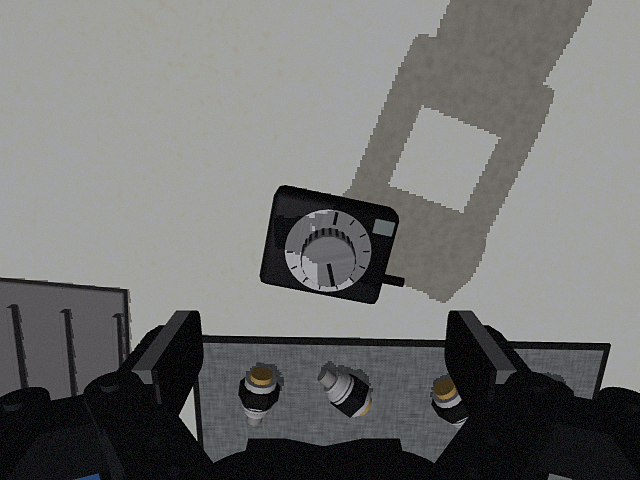

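Request:
apply_moves([
  [0.085, -0.03, 0.002, 0, 1.4],
  [0.085, -0.03, 0.002, 0, 1.4],
  [0.085, -0.03, 0.002, 0, 1.4],
  [0.085, -0.03, 0.002, 0, 1.4],
  [0.085, -0.03, 0.002, 0, 1.4],
  [0.085, -0.03, 0.002, 0, 1.4],
  [0.085, -0.03, 0.002, 0, 1.4],
  [0.085, -0.03, 0.002, 0, 1.4],
  [0.085, -0.03, 0.002, 0, 1.4],
  [0.085, -0.03, 0.002, 0, 1.4],
  [0.085, -0.03, 0.002, 0, 1.4],
  [0.085, -0.03, 0.002, 0, 1.4],
])

```text
t: 4.07
tool_pos: [0.4195, -0.0639, 0.3747]
tool_rot: [-2.025, -2.402, -0.0]
contact_force: [0.3, 1.1, -0.0]
opening: 0.0852
grip_force: 0.0
```

Request:
apply_moves([
  [0.085, 0, 0, 0, 1.4],
  [0.085, 0, 0, 0, 1.4],
  [0.085, 0, 0, 0, 1.4],
  [0.085, 0, 0, 0, 1.4],
  [0.085, 0, 0, 0, 1.4],
  [0.085, 0, 0, 0, 1.4],
  [0.085, 0, 0, 0, 1.4],
  [0.085, 0, 0, 0, 1.4],
  [0.085, 0, 0, 0, 1.4],
  [0.085, 0, 0, 0, 1.4],
  [0.085, 0, 0, 0, 1.4],
  [0.085, 0, 0, 0, 1.4],
])

```text
t: 5.07
tool_pos: [0.4195, -0.0642, 0.3747]
tool_rot: [-3.096, -0.535, 0.0]
contact_force: [-0.3, 0.1, 0.2]
opening: 0.0855
grip_force: 0.0
```

Request:
apply_moves([
  [0.085, 0, 0, 0.06, 1.1],
  [0.085, 0, 0, 0.06, 1.1],
  [0.085, 0, 0, 0.06, 1.1],
  [0.085, 0, 0, 0.06, 1.1],
  [0.085, 0, 0, 0.06, 1.1],
  [0.085, 0, 0, 0.06, 1.1],
  [0.085, 0, 0, 0.06, 1.1],
  [0.085, 0, 0, 0.06, 1.1],
  [0.085, 0, 0, 0.06, 1.1],
  [0.085, 0, 0, 0.06, 1.1],
])

```text
t: 5.9
tool_pos: [0.4194, -0.0645, 0.3147]
tool_rot: [-2.92, 1.158, -0.0]
contact_force: [-0.3, 0.8, 0.6]
opening: 0.0851
grip_force: 0.0
```

```bash
python3 - <<'E'
from h import *
p,T=look("wrist")
d=eyes.outline_of("knob_top",p)[0]; print(d["confidence"]); c=cloud(p,T,d["region"]); c=c[(c[:,2]>.052)&(c[:,2]<.062)]; print(len(c),c.mean(0),c.min(0),c.max(0))
shift((.419,-.0635),.056); print(yaw_now())
for d in eyes.tip_of("knob_top",p)[:2]: print(d["confidence"],onplane(p,T,d["point"],.057))
E
```

```text
0.61
3763 [ 0.4207 -0.0644  0.0585] [ 0.3994 -0.084   0.052 ] [ 0.4403 -0.0429  0.0611]
shift [-0.001  -0.0005  0.104 ] roll 0 (alt -3.141592653589793 ) q6 1.9948854001735234 q1 -0.3285536942048128
-2.3234441174848017
0.72 [[ 0.4176 -0.0636]]
```

Request:
apply_moves([
  [0.085, -0.0005, 0, 0.04, 0],
  [0.085, -0.0005, 0, 0.08, 0],
  [0.085, -0.0005, 0, 0.104, 0],
  [0.085, -0.0005, 0, 0.104, 0],
  [0.03, -0.0005, 0, 0.104, 0],
  [0.03, -0.0005, 0, 0.104, 0],
  [0.03, -0.0005, 0, 0.104, 0],
  [0.03, -0.0005, 0, 0.104, 0],
  [0.03, -0.0005, 0, 0.104, 0],
  [0.03, -0.0005, 0, 0.104, 0],
  [0.03, -0.0005, 0, 0.104, 0],
  [0.03, -0.0005, 0, 0.104, 0],
], newtons=25)

```text
t: 7.05
tool_pos: [0.4205, -0.0647, 0.2135]
tool_rot: [-2.917, 1.162, -0.008]
contact_force: [0.7, 3.9, 7.2]
opening: 0.0389
grip_force: 25.7
```

Request:
apply_moves([
  [0.03, 0, 0, -0.004, 0],
  [0.03, 0, 0, -0.004, 0],
])

```text
t: 7.22
tool_pos: [0.4195, -0.0645, 0.2141]
tool_rot: [-2.916, 1.162, -0.012]
contact_force: [14.1, 0.1, -18.6]
opening: 0.0387
grip_force: 32.0
```

Request:
apply_moves([
  [0.03, 0, 0, 0, -1.4],
  [0.03, 0, 0, 0, -1.4],
  [0.03, 0, 0, 0, -1.4],
  [0.03, 0, 0, 0, -1.4],
  [0.03, 0, 0, 0, -1.4],
  [0.03, 0, 0, 0, -1.4],
  [0.03, 0, 0, 0, -1.4],
  [0.03, 0, 0, 0, -1.4],
  [0.03, 0, 0, 0, -1.4],
  [0.03, 0, 0, 0, -1.4],
  [0.03, 0, 0, 0, -1.4],
  [0.03, 0, 0, 0, -1.4],
])

```text
t: 8.22
tool_pos: [0.4198, -0.0636, 0.2141]
tool_rot: [-2.979, -0.996, -0.014]
contact_force: [15.1, 6.3, -16.3]
opening: 0.0384
grip_force: 32.1
```

```bash
python3 - <<'E'
from h import *
o=telemetry.get_obs(); print(o["contact_force"],o["wrist_torque"],yaw_now(o),o["q"][5])
E
```

```text
[ 15.1341   6.257  -16.2759] [ 0.9459 -2.4235 -0.0986] -0.92543468372539 0.5954211007266911
```

Request:
apply_moves([
  [0.03, 0, 0, 0.002, -1.1],
  [0.03, 0, 0, 0.002, -1.1],
  [0.03, 0, 0, 0.002, -1.1],
  [0.03, 0, 0, 0.002, -1.1],
  [0.03, 0, 0, 0.002, -1.1],
  [0.03, 0, 0, 0.002, -1.1],
  [0.03, 0, 0, 0.002, -1.1],
  [0.03, 0, 0, 0.002, -1.1],
  [0.03, 0, 0, 0.002, -1.1],
  [0.03, 0, 0, 0.002, -1.1],
])

```text
t: 9.05
tool_pos: [0.4196, -0.0634, 0.2139]
tool_rot: [-2.02, -2.405, -0.009]
contact_force: [2.6, 10.1, 3.1]
opening: 0.0388
grip_force: 33.7
```

```bash
python3 - <<'E'
from h import *
o=telemetry.get_obs(); print(o["contact_force"],o["wrist_torque"],yaw_now(o),o["q"][5])
E
```

```text
[ 2.6063 10.0889  3.1287] [ 1.6996 -0.5362  0.054 ] 0.17390214057001663 -0.5036286449897962
```

Request:
apply_moves([
  [0.03, 0, 0, 0, -0.1],
  [0.03, 0, 0, 0, -0.2],
  [0.03, 0, 0, 0, -0.2],
  [0.03, 0, 0, 0, -0.2],
])

```text
t: 9.38
tool_pos: [0.4195, -0.0635, 0.2139]
tool_rot: [-1.773, -2.592, -0.008]
contact_force: [0.6, 9.7, 3.8]
opening: 0.0387
grip_force: 33.8
```

```bash
python3 - <<'E'
from h import *
o=telemetry.get_obs(); print(o["contact_force"],o["wrist_torque"],yaw_now(o),o["q"][5])
E
```

```text
[0.6372 9.7221 3.8333] [ 1.6848 -0.3278  0.0237] 0.3708264658865653 -0.7004666772461183
```

Request:
apply_moves([
  [0.03, 0, 0, 0, -0.1],
  [0.03, 0, 0, 0, -0.15],
  [0.03, 0, 0, 0, -0.15],
  [0.03, 0, 0, 0, -0.15],
])

```text
t: 9.72
tool_pos: [0.42, -0.0647, 0.2141]
tool_rot: [1.573, 2.714, 0.003]
contact_force: [4.9, 1.1, -0.8]
opening: 0.0389
grip_force: 33.2
```

```bash
python3 - <<'E'
from h import *
o=telemetry.get_obs(); print(o["contact_force"],o["wrist_torque"],yaw_now(o),o["q"][5])
E
```

```text
[ 4.9364  1.1372 -0.8343] [ 0.1789 -0.8882  0.014 ] 0.5201541293820203 -0.8491689773186889
```

Request:
apply_moves([
  [0.03, 0, 0, 0, -0.1],
  [0.03, 0, 0, 0, -0.15],
  [0.03, 0, 0, 0, -0.15],
  [0.03, 0, 0, 0, -0.15],
])

```text
t: 10.05
tool_pos: [0.4208, -0.0659, 0.2143]
tool_rot: [1.364, 2.817, -0.001]
contact_force: [12.5, -5.0, -9.0]
opening: 0.0382
grip_force: 32.3
```

```bash
python3 - <<'E'
from h import *
o=telemetry.get_obs(); print(o["contact_force"],o["wrist_torque"],yaw_now(o),o["q"][5])
p,T=look("wrist"); cv2.imwrite("pics/w2.png",p["img"])
E
```

```text
[12.5124 -5.0297 -8.9617] [-1.1023 -1.9578 -0.316 ] 0.6692424642498466 -0.9982587132255695
```

View pics/w2.png

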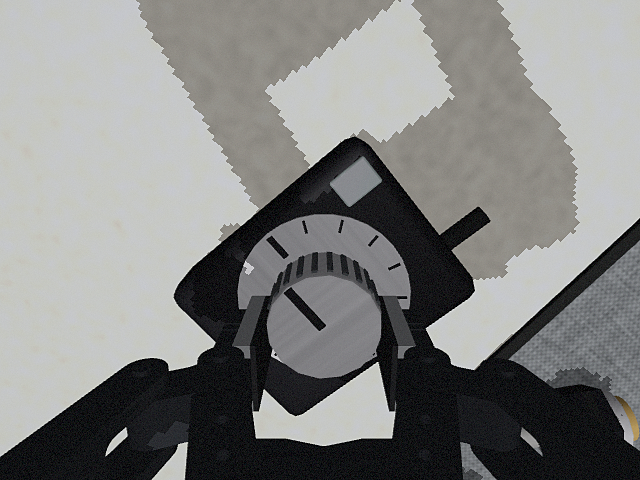

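Request:
apply_moves([
  [0.085, 0, 0, 0, 0],
  [0.085, 0, 0, 0, 0],
  [0.085, 0, 0, 0, 0],
  [0.085, 0, 0, 0, 0],
  [0.085, 0, 0, -0.04, 0],
  [0.085, 0, 0, -0.08, 0],
  [0.085, -0.06, 0.18, -0.2, -0.9],
  [0.085, -0.06, 0.18, -0.2, -0.9],
  [0.085, -0.06, 0.18, -0.2, -0.9],
  [0.085, -0.06, 0.18, -0.2, -0.9],
  [0.085, -0.06, 0.18, -0.2, -0.9],
  [0.085, -0.06, 0.18, -0.2, -0.9],
], newtons=20)

```text
t: 11.1
tool_pos: [0.6003, 0.0017, 0.4165]
tool_rot: [0.223, 3.128, 0.0]
contact_force: [-0.3, -0.6, 0.6]
opening: 0.0851
grip_force: 0.0
```

Request:
apply_moves([
  [0.085, 0, 0, 0, -0.12],
  [0.085, 0, 0, 0, -0.15],
  [0.085, 0, 0, 0, -0.15],
])

```text
t: 11.35
tool_pos: [0.5974, 0.0006, 0.4125]
tool_rot: [0.002, -3.141, 0.0]
contact_force: [0.1, -0.6, 0.3]
opening: 0.085
grip_force: 0.0
```

```bash
python3 - <<'E'
from h import *
p,T=look("wrist"); cv2.imwrite("pics/w3.png",p["img"])
for o in objs(p,T): print(o, proj(p,T,[*o[0],.019]))
print(telemetry.get_obs()["tool_pos"],yaw_now())
for n in ["rack","tray"]: print([(d["confidence"],onplane(p,T,d["point"],0)) for d in eyes.tip_of(n,p)])
E
```

```text
(array([ 0.6682, -0.0027]), np.float64(1.4455314350735697), np.float64(0.026334491987968132), 0.96) [[319.7 274.4]]
(array([ 0.5586, -0.0489]), np.float64(-2.233511197659703), np.float64(0.024511387800511583), 0.93) [[265.7 155.6]]
(array([0.6758, 0.0935]), np.float64(-2.423556325280317), np.float64(0.02376337602364199), 0.88) [[422. 282.]]
(array([ 0.5627, -0.1271]), np.float64(-0.08854092128571112), np.float64(0.024421594110633337), 0.79) [[175.2 160.3]]
(array([0.5725, 0.1512]), np.float64(0.8613158139204363), np.float64(0.026476149830905654), 0.66) [[496.6 171.9]]
[0.597  0.0003 0.4123] 1.5699524680471026
[]
[(0.44, array([[ 0.6196, -0.0004]]))]
```

View pics/w3.png

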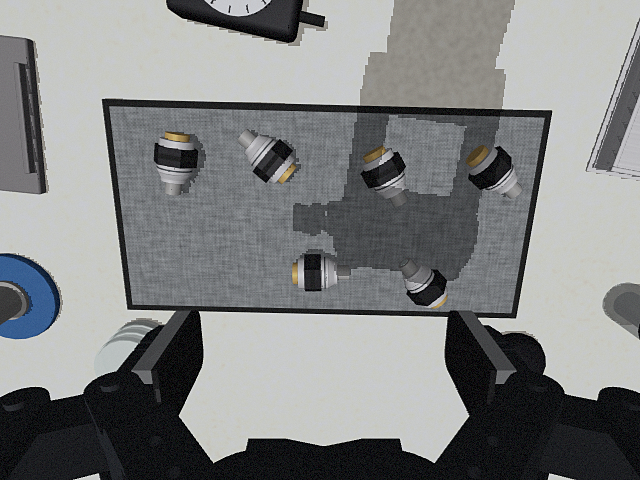

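Request:
apply_moves([
  [0.085, 0.02, -0.34, 0, 0],
  [0.085, 0.02, -0.34, 0, 0],
  [0.085, 0.02, -0.34, 0, 0],
  [0.085, 0.02, -0.34, 0, 0],
  [0.085, 0.02, -0.34, 0, 0],
  [0.085, 0.02, -0.34, 0, 0],
  [0.085, 0.02, -0.34, 0, 0],
  [0.085, 0.02, -0.34, 0, 0],
  [0.085, 0.02, -0.34, 0, 0],
  [0.085, 0.02, -0.34, 0, 0],
  [0.085, 0.02, -0.34, 0, 0],
  [0.085, 0.02, -0.34, 0, 0],
])

```text
t: 12.6
tool_pos: [0.5775, -0.3384, 0.4126]
tool_rot: [0.002, -3.142, -0.001]
contact_force: [0.6, 0.9, -0.3]
opening: 0.0849
grip_force: 0.0
```

```bash
cat >> h.py <<'E'
def rect(p,T,n,lo,hi):
    d=eyes.outline_of(n,p)[0]; c=cloud(p,T,d["region"]); 
    print(n,d["confidence"],len(c),np.percentile(c[:,2],[2,25,50,75,98]))
    for a,b in zip(lo,hi):
        s=c[(c[:,2]>a)&(c[:,2]<b)]; r=cv2.minAreaRect(s[:,:2].astype(np.float32)*1000); print(a,b,len(s),np.array(r[0]),np.array(r[1]),"deg",r[2])
E
python3 - <<'E'
from h import *
p,T=look("wrist"); cv2.imwrite("pics/w4.png",p["img"]); print(T[:3,3])
rect(p,T,"rack",[.004,.015],[.025,.025])
E
```

```text
[ 0.5026 -0.3382  0.3832]
rack 0.65 33524 [0.0097 0.0109 0.0115 0.0121 0.0199]
0.004 0.025 33503 [ 520.0756 -342.3147] [190.3417 130.2734] deg 84.02994537353516
0.015 0.025 3453 [ 520.1617 -342.495 ] [186.0078  90.0485] deg 84.04268646240234
```

View pics/w4.png

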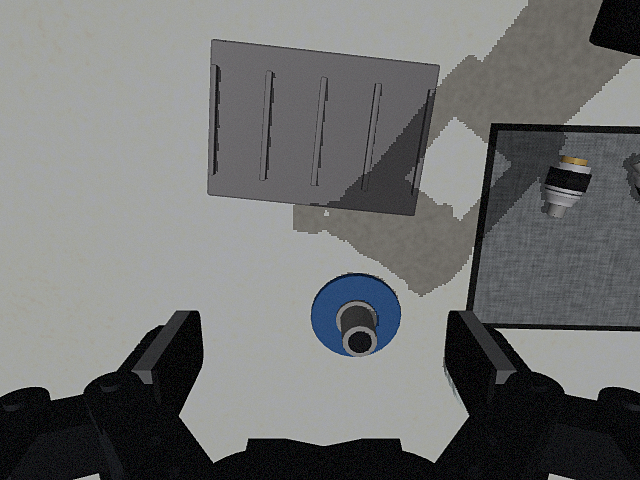

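Request:
apply_moves([
  [0.085, 0, 0.48, 0, 0],
  [0.085, 0, 0.48, 0, 0],
  [0.085, 0, 0.48, 0, 0],
  [0.085, 0, 0.48, 0, 0],
  [0.085, 0, 0.48, 0, 0],
  [0.085, 0, 0.48, 0, 0],
  [0.085, 0, 0.48, 0, 0],
  [0.085, 0, 0.48, 0, 0],
  [0.085, 0, 0.48, 0, 0],
  [0.085, 0, 0.48, 0, 0],
  [0.085, 0, 0.48, 0, 0],
  [0.085, 0, 0.48, 0, 0],
])

```text
t: 13.7
tool_pos: [0.5757, 0.1455, 0.4131]
tool_rot: [-0.009, 3.141, 0.003]
contact_force: [0.3, -0.4, -0.2]
opening: 0.0852
grip_force: 0.0
```

Request:
apply_moves([
  [0.085, 0, 0.2, 0, 0],
  [0.085, 0, 0.2, 0, 0],
  [0.085, 0, 0.2, 0, 0],
  [0.085, 0, 0.2, 0, 0],
  [0.085, 0, 0.2, 0, 0],
  [0.085, 0, 0.2, 0, 0],
  [0.085, 0, 0.2, 0, 0],
])

```text
t: 14.28
tool_pos: [0.5757, 0.3431, 0.4126]
tool_rot: [0.008, -3.141, 0.001]
contact_force: [0.0, 0.7, 0.4]
opening: 0.0851
grip_force: 0.0
```

```bash
python3 - <<'E'
from h import *
p,T=look("wrist"); print(T[:3,3])
rect(p,T,"tray",[-.01,.022],[.05,.04])
for o in objs(p,T): print(o)
shift((.572,.151),.13,.7)
E
```

```text
[0.5007 0.343  0.3831]
tray 0.97 41684 [0.0038 0.0049 0.0056 0.0065 0.0298]
-0.01 0.05 41684 [512.482  344.8798] [193.846  162.0135] deg 80.14495849609375
0.022 0.04 5248 [511.6595 344.6469] [180.3336 150.5098] deg 80.08558654785156
(array([0.6757, 0.0914]), np.float64(-0.3290356774248556), np.float64(0.12568113457186733), 0.78)
(array([0.5736, 0.1486]), np.float64(0.7758199405376026), np.float64(0.02357390790059014), 0.65)
shift [ 0.0049 -0.1885  0.1282] roll 0.8701804958141102 (alt -2.271412157775683 ) q6 -1.1492552329859789 q1 0.42090567417459307
```

Request:
apply_moves([
  [0.085, 0.003, -0.193, 0.128, 0.82],
  [0.085, 0.003, -0.193, 0.128, 0.82],
  [0.085, 0.003, -0.193, 0.128, 0.82],
  [0.085, 0.003, -0.193, 0.128, 0.82],
  [0.085, 0.003, -0.193, 0.128, 0.82],
  [0.085, 0.003, -0.193, 0.128, 0.82],
  [0.085, 0.003, -0.193, 0.128, 0.82],
  [0.085, 0.003, -0.193, 0.128, 0.82],
  [0.085, 0.003, -0.193, 0.128, 0.82],
  [0.085, 0.003, -0.193, 0.128, 0.82],
])

```text
t: 15.32
tool_pos: [0.5745, 0.1472, 0.2858]
tool_rot: [1.25, 2.881, 0.002]
contact_force: [-0.2, -0.1, 1.2]
opening: 0.0849
grip_force: 0.0
```

```bash
cat >> h.py <<'E'
def fine(xy,zg=.0255,zo=.019,save=None):
    "close look at the objective nearest xy: outline + depth"
    p,T=look("wrist")
    if save: cv2.imwrite(save,p["img"])
    best=None
    for d in eyes.outline_of("objective_a",p):
        c=cloud(p,T,d["region"]); c=c[(c[:,2]>zo-.009)&(c[:,2]<zo+.025)]
        if len(c)<200: continue
        r=cv2.minAreaRect(c[:,:2].astype(np.float32)); e=np.linalg.norm(np.array(r[0])-xy)
        if best is None or e<best[0]: best=(e,r,c,d["confidence"])
    e,r,c,cf=best; P=cv2.boxPoints(r); s=[P[1]-P[0],P[2]-P[1]]; v=max(s,key=np.linalg.norm); a=np.arctan2(v[1],v[0])
    print("outline conf",cf,"ctr",np.array(r[0]),"size",np.array(r[1]),"axis",a,"zmax",np.percentile(c[:,2],98))
    for o in objs(p,T,zo,zo): 
        if np.linalg.norm(o[0]-xy)<.04: print("tip",o)
    shift(r[0],zg,a)
E
python3 - <<'E'
from h import *
fine((.573,.149),save="pics/w5.png")
E
```

```text
outline conf 0.69 ctr [0.5733 0.1497] size [0.0521 0.0373] axis 0.8522858 zmax 0.037273444027296376
shift [0.0022 0.0002 0.1053] roll -0.09980466880045613 (alt 3.041787984789337 ) q6 -0.6258818946421679 q1 0.1266015996198311
```

View pics/w5.png

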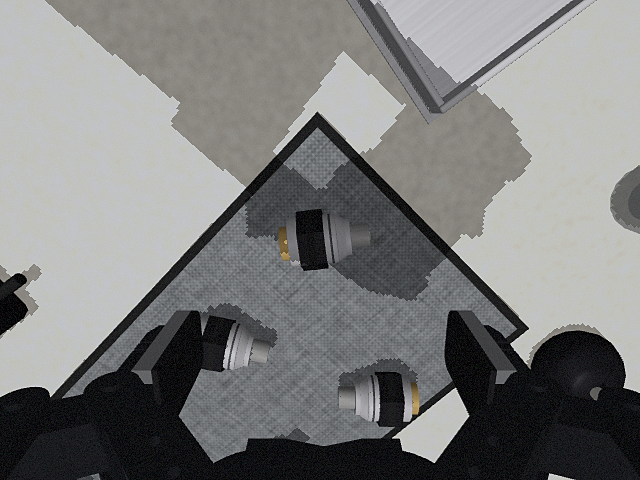

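Request:
apply_moves([
  [0.075, 0.002, 0, 0.04, -0.08],
  [0.075, 0.002, 0, 0.08, -0.08],
  [0.075, 0.002, 0, 0.1, -0.08],
  [0.075, 0.002, 0, 0.1, -0.08],
  [0.035, 0.002, 0, 0.1, -0.08],
  [0.035, 0.002, 0, 0.1, -0.08],
  [0.035, 0.002, 0, 0.1, -0.08],
  [0.035, 0.002, 0, 0.1, -0.08],
  [0.035, 0.002, 0, 0.1, -0.08],
  [0.035, 0.002, 0, 0.1, -0.08],
  [0.035, 0.002, 0, 0.1, -0.08],
  [0.035, 0.002, 0, 0.1, -0.08],
], newtons=20)

```text
t: 16.52
tool_pos: [0.5743, 0.1489, 0.188]
tool_rot: [1.134, 2.925, 0.003]
contact_force: [-1.5, -0.9, 6.5]
opening: 0.0439
grip_force: 21.6
```

Request:
apply_moves([
  [0.035, 0, 0, 0, 0],
  [0.035, 0, 0, 0, 0],
  [0.035, 0, 0, 0, 0],
])

```text
t: 16.77
tool_pos: [0.5743, 0.1489, 0.188]
tool_rot: [1.134, 2.925, 0.003]
contact_force: [-2.6, -1.4, 7.0]
opening: 0.0443
grip_force: 21.6
```

Request:
apply_moves([
  [0.035, 0, 0, -0.03, 0],
  [0.035, 0, 0, -0.06, 0],
  [0.035, 0, 0, -0.08, 0],
  [0.035, 0, 0, -0.08, 0],
])

```text
t: 17.1
tool_pos: [0.5752, 0.1493, 0.272]
tool_rot: [1.131, 2.919, 0.01]
contact_force: [1.1, 0.3, -0.9]
opening: 0.0441
grip_force: 22.2
```

```bash
python3 - <<'E'
from h import *
shift((.513,-.409),.1147,-.104)
E
```

```text
shift [-0.3291 -0.4559  0.0007] roll 0.9352066896057265 (alt -2.206385963984067 ) q6 -0.7026330483679221 q1 0.12864788944728078
```

Request:
apply_moves([
  [0.035, -0.329, -0.456, 0, 0.935],
  [0.035, -0.329, -0.456, 0, 0.935],
  [0.035, -0.329, -0.456, 0, 0.935],
  [0.035, -0.329, -0.456, 0, 0.935],
  [0.035, -0.329, -0.456, 0, 0.935],
  [0.035, -0.329, -0.456, 0, 0.935],
  [0.035, -0.329, -0.456, 0, 0.935],
  [0.035, -0.329, -0.456, 0, 0.935],
  [0.035, -0.329, -0.456, 0, 0.935],
  [0.035, -0.329, -0.456, 0, 0.935],
  [0.035, -0.329, -0.456, 0, 0.935],
  [0.035, -0.329, -0.456, 0, 0.935],
])

```text
t: 18.1
tool_pos: [0.5148, -0.3497, 0.2641]
tool_rot: [-2.334, -2.103, -0.001]
contact_force: [1.4, -0.7, -2.1]
opening: 0.044
grip_force: 22.2
```

```bash
python3 - <<'E'
from h import *
shift((.513,-.409),.0413,-.104)
E
```

```text
shift [-0.0592  0.0044  0.068 ] roll -0.0002890456792701279 (alt 3.141303607910523 ) q6 -0.612226082136413 q1 -0.7163689590235434
```

Request:
apply_moves([
  [0.035, -0.03, 0.004, 0, 0],
  [0.035, -0.059, 0.004, 0, 0],
  [0.035, -0.059, 0.004, 0, 0],
  [0.035, -0.059, 0.004, 0, 0],
])

```text
t: 18.43
tool_pos: [0.5129, -0.4083, 0.2639]
tool_rot: [-2.336, -2.1, -0.001]
contact_force: [0.4, 0.0, -1.2]
opening: 0.0441
grip_force: 22.2
```

```bash
python3 - <<'E'
from h import *
print(telemetry.get_obs()["opening"]);shift((.513,-.409),.0413,-.104)
p,T=look("wrist"); cv2.imwrite("pics/w6.png",p["img"])
E
```

```text
0.044107536386820044
shift [-0.0009  0.0002  0.0679] roll -0.0024973156835583765 (alt 3.1390953379062347 ) q6 -0.6795171731643548 q1 -0.7858544569554704
```

View pics/w6.png

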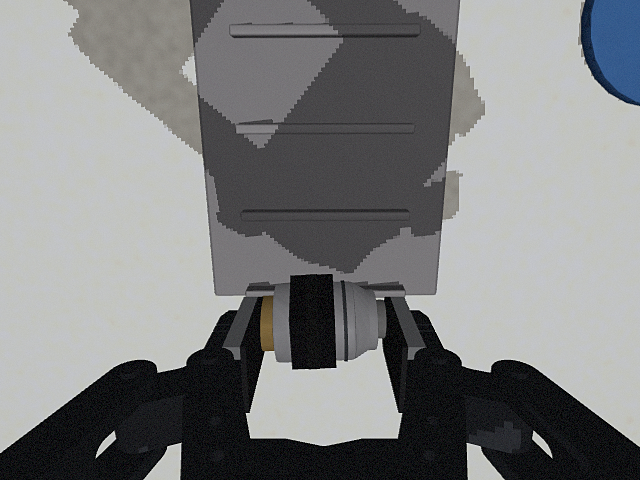

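Request:
apply_moves([
  [0.035, -0.001, 0, 0.035, 0],
  [0.035, -0.001, 0, 0.06, 0],
  [0.035, -0.001, 0, 0.067, 0],
  [0.035, -0.001, 0, 0.067, 0],
  [0.065, -0.001, 0, 0.067, 0],
  [0.065, -0.001, 0, 0.067, 0],
  [0.065, -0.001, 0, 0.067, 0],
  [0.065, -0.001, 0, 0.067, 0],
  [0.065, -0.001, 0, 0.03, 0],
  [0.065, -0.001, 0, -0.01, 0],
  [0.065, -0.001, 0, -0.02, 0],
])

```text
t: 19.4
tool_pos: [0.5148, -0.4094, 0.2925]
tool_rot: [2.326, 2.096, 0.001]
contact_force: [1.1, -1.8, 1.4]
opening: 0.0651
grip_force: 0.0
```

```bash
python3 - <<'E'
from h import *
fine((.513,-.409),zo=.026)
shift((.563,-.127),.13,0)
E
```

```text
outline conf 0.85 ctr [ 0.5123 -0.4051] size [0.0372 0.0524] axis -0.09146433 zmax 0.04412457681824954
tip (array([ 0.5121, -0.405 ]), np.float64(-0.06861634150923455), np.float64(0.023812983390605284), 0.96)
shift [ 0.0028 -0.0013  0.1047] roll -0.012588220523723992 (alt 3.1290044330660693 ) q6 -0.6809724654816482 q1 -0.7850206383977346
shift [0.2847 0.0202 0.0001] roll -0.10405255375994149 (alt 3.037540099829852 ) q6 -0.6809724654816482 q1 -0.7850206383977346
```

Request:
apply_moves([
  [0.075, 0.285, 0.02, 0, -0.05],
  [0.075, 0.285, 0.02, 0, -0.05],
  [0.075, 0.285, 0.02, 0, -0.05],
  [0.075, 0.285, 0.02, 0, -0.05],
  [0.075, 0.285, 0.02, 0, -0.05],
  [0.075, 0.285, 0.02, 0, -0.05],
  [0.075, 0.285, 0.02, 0, -0.05],
  [0.075, 0.285, 0.02, 0, -0.05],
  [0.075, 0.285, 0.02, 0, -0.05],
  [0.075, 0.285, 0.02, 0, -0.05],
])

```text
t: 20.43
tool_pos: [0.5623, -0.1267, 0.2831]
tool_rot: [-2.279, -2.16, 0.003]
contact_force: [0.5, -0.6, 0.1]
opening: 0.0749
grip_force: 0.0
```

```bash
python3 - <<'E'
from h import *
fine((.563,-.127),zg=.0343)
E
```

```text
outline conf 0.8 ctr [ 0.5654 -0.1273] size [0.0369 0.0518] axis -0.18324582 zmax 0.03723680752961569
shift [0.0008 0.0029 0.0953] roll 0.1271673941191409 (alt -3.014425259470652 ) q6 -0.2964837754290685 q1 -0.35261937533078164
```

```bash
cat >> h.py <<'E'
def axis_more(xy,zo=.019):
    p,T=look("wrist")
    for n in ("rear_a","objective_a"): print(n,[(round(d["confidence"],2),onplane(p,T,d["point"],zo)[0]) for d in eyes.tip_of(n,p)])
    for d in eyes.outline_of("objective_a",p):
        c=cloud(p,T,d["region"]); c=c[(c[:,2]>zo+.003)&(c[:,2]<zo+.025)][:,:2]
        if len(c)<200 or np.linalg.norm(c.mean(0)-xy)>.03: continue
        m=c.mean(0)
        def cost(a):
            s=(c-m)@np.array([np.cos(a),np.sin(a)]); t=(c-m)@np.array([-np.sin(a),np.cos(a)])
            e=[]
            for b in np.arange(s.min()+.002,s.max()-.002,.002):
                k=(s>=b)&(s<b+.002)
                if k.sum()>5: e.append((t[k].max()+t[k].min())/2)
            return np.std(e),np.mean(e)
        A=min(np.arange(-np.pi/2,np.pi/2,.01),key=lambda a:cost(a)[0] if np.ptp((c-m)@[np.cos(a),np.sin(a)])>.047 else 9)
        print("sym axis",A,cost(A))
E
python3 - <<'E'
from h import *
axis_more((.5654,-.1273))
E
```

```text
rear_a [(0.93, array([ 0.6668, -0.0269])), (0.9, array([ 0.5415, -0.1235])), (0.85, array([ 0.5748, -0.0289]))]
objective_a [(0.85, array([ 0.5645, -0.1275])), (0.76, array([ 0.5589, -0.0486])), (0.35, array([ 0.3895, -0.0655]))]
```

Request:
apply_moves([
  [0.075, 0.001, 0.003, 0.04, 0.12],
  [0.075, 0.001, 0.003, 0.08, 0.12],
  [0.075, 0.001, 0.003, 0.095, 0.12],
  [0.075, 0.001, 0.003, 0.095, 0.12],
  [0.035, 0.001, 0.003, 0.095, 0.12],
  [0.035, 0.001, 0.003, 0.095, 0.12],
  [0.035, 0.001, 0.003, 0.095, 0.12],
  [0.035, 0.001, 0.003, 0.095, 0.12],
  [0.035, 0.001, 0.003, 0.095, 0.12],
  [0.035, 0.001, 0.003, 0.095, 0.12],
  [0.035, 0.001, 0.003, 0.095, 0.12],
  [0.035, 0.001, 0.003, 0.095, 0.12],
], newtons=20)

```text
t: 21.83
tool_pos: [0.5669, -0.1262, 0.1922]
tool_rot: [2.403, 2.018, 0.003]
contact_force: [-1.2, -0.2, 6.5]
opening: 0.0491
grip_force: 22.1
```

Request:
apply_moves([
  [0.035, 0, 0, 0, 0],
  [0.035, 0, 0, 0, 0],
  [0.035, 0, 0, -0.03, 0],
  [0.035, 0, 0, -0.06, 0],
  [0.035, 0, 0, -0.08, 0],
  [0.035, 0, 0, -0.08, 0],
])

```text
t: 22.33
tool_pos: [0.5679, -0.1264, 0.276]
tool_rot: [2.398, 2.014, 0.009]
contact_force: [1.1, 0.5, -0.5]
opening: 0.0488
grip_force: 22.8
```

```bash
python3 - <<'E'
from h import *
print("rack");shift((.518,-.3644),.11,-.104)
print("tray");shift((.512,.345),.11,-.173)
E
```

```text
rack
shift [-0.2427 -0.0098  0.0116] roll -0.0698842910037003 (alt 3.071708362586093 ) q6 -0.17311175249348043 q1 -0.3469567326078613
tray
shift [ 0.4549 -0.1384  0.0089] roll -0.0008842910037003548 (alt 3.1407083625860928 ) q6 -0.17311175249348043 q1 -0.3469567326078613
```

Request:
apply_moves([
  [0.035, 0.504, -0.138, 0, 0],
  [0.035, 0.504, -0.138, 0, 0],
  [0.035, 0.504, -0.138, 0, 0],
  [0.035, 0.504, -0.138, 0, 0],
  [0.035, 0.504, -0.138, 0, 0],
  [0.035, 0.504, -0.138, 0, 0],
  [0.035, 0.504, -0.138, 0, 0],
  [0.035, 0.504, -0.138, 0, 0],
  [0.035, 0.504, -0.138, 0, 0],
  [0.035, 0.504, -0.138, 0, 0],
  [0.035, 0.504, -0.138, 0, 0],
  [0.035, 0.504, -0.138, 0, 0],
])

```text
t: 23.33
tool_pos: [0.5182, 0.3739, 0.268]
tool_rot: [-2.406, -2.02, 0.002]
contact_force: [1.5, -0.7, -1.6]
opening: 0.0487
grip_force: 22.8
```

```bash
python3 - <<'E'
from h import *
print(telemetry.get_obs()["opening"]);shift((.5207,.394),.0393,-.173)
E
```

```text
0.04872883128312917
shift [ 0.0204 -0.0007  0.074 ] roll -0.0007114143649149529 (alt 3.1408812392248784 ) q6 0.6824387031220732 q1 0.5087277195270219
```

Request:
apply_moves([
  [0.035, 0.02, -0.001, 0, 0],
  [0.035, 0.02, -0.001, 0.03, 0],
  [0.035, 0.02, -0.001, 0.06, 0],
  [0.035, 0.02, -0.001, 0.073, 0],
  [0.035, 0.02, -0.001, 0.073, 0],
  [0.062, 0.02, -0.001, 0.073, 0],
  [0.062, 0.02, -0.001, 0.073, 0],
  [0.062, 0.02, -0.001, 0.073, 0],
  [0.062, 0.02, -0.001, 0.073, 0],
  [0.062, 0.02, -0.001, 0.04, 0],
  [0.062, 0.02, -0.001, 0, 0],
  [0.062, 0.02, -0.001, -0.015, 0],
])

```text
t: 24.33
tool_pos: [0.5231, 0.3926, 0.2912]
tool_rot: [2.405, 2.019, 0.014]
contact_force: [1.6, 1.9, 2.2]
opening: 0.0618
grip_force: 0.0
```

Request:
apply_moves([
  [0.075, -0.325, 0.108, 0, -0.77],
  [0.075, -0.325, 0.108, 0, -0.77],
  [0.075, -0.325, 0.108, 0, -0.77],
  [0.075, -0.325, 0.108, 0, -0.77],
  [0.075, -0.325, 0.108, 0, -0.77],
  [0.075, -0.325, 0.108, 0, -0.77],
  [0.075, -0.325, 0.108, 0, -0.77],
  [0.075, -0.325, 0.108, 0, -0.77],
  [0.075, -0.325, 0.108, 0, -0.77],
  [0.075, -0.325, 0.108, 0, -0.77],
  [0.075, -0.325, 0.108, 0, -0.77],
])

```text
t: 25.25
tool_pos: [0.5721, 0.052, 0.2854]
tool_rot: [1.475, 2.773, 0.002]
contact_force: [0.9, 0.9, -0.2]
opening: 0.0752
grip_force: 0.0
```

```bash
python3 - <<'E'
from h import *
fine((.571,.055),zg=.0343,save="pics/w7.png"); axis_more((.571,.055))
E
```

```text
outline conf 0.64 ctr [0.5767 0.056 ] size [0.0519 0.0371] axis 0.5556922 zmax 0.037263713175994494
tip (array([0.5756, 0.0551]), np.float64(0.6017108197053441), np.float64(0.025794843168369525), 0.97)
shift [-0.0015  0.005   0.0958] roll 0.04206835476443782 (alt -3.0995242988253553 ) q6 -0.632663228315292 q1 -0.034823273345119386
rear_a [(0.92, array([ 0.6662, -0.0276])), (0.91, array([ 0.5733, -0.0299])), (0.68, array([0.5562, 0.0425])), (0.57, array([0.6944, 0.1109]))]
objective_a [(0.94, array([ 0.6671, -0.0029])), (0.89, array([0.6756, 0.0933])), (0.88, array([0.5772, 0.0544])), (0.67, array([ 0.5591, -0.048 ]))]
sym axis 0.5292036732051053 (np.float64(0.0003220170356456635), np.float64(-0.002383348146698366))
```

Request:
apply_moves([
  [0.075, -0.001, 0.005, 0.04, 0.035],
  [0.075, -0.001, 0.005, 0.08, 0.035],
  [0.075, -0.001, 0.005, 0.096, 0.035],
  [0.075, -0.001, 0.005, 0.096, 0.035],
  [0.035, -0.001, 0.005, 0.096, 0.035],
  [0.035, -0.001, 0.005, 0.096, 0.035],
  [0.035, -0.001, 0.005, 0.096, 0.035],
  [0.035, -0.001, 0.005, 0.096, 0.035],
  [0.035, -0.001, 0.005, 0.096, 0.035],
  [0.035, -0.001, 0.005, 0.096, 0.035],
  [0.035, -0.001, 0.005, 0.096, 0.035],
  [0.035, -0.001, 0.005, 0.096, 0.035],
], newtons=20)

```text
t: 26.65
tool_pos: [0.5777, 0.055, 0.1917]
tool_rot: [1.518, 2.747, 0.002]
contact_force: [-2.5, -0.8, 7.2]
opening: 0.044
grip_force: 21.8
```

Request:
apply_moves([
  [0.035, 0, 0, 0, 0],
  [0.035, 0, 0, 0, 0],
  [0.035, 0, 0, -0.03, 0],
  [0.035, 0, 0, -0.06, 0],
  [0.035, 0, 0, -0.08, 0],
  [0.035, 0, 0, -0.08, 0],
])

```text
t: 27.15
tool_pos: [0.5789, 0.0552, 0.2759]
tool_rot: [1.514, 2.74, 0.01]
contact_force: [1.6, 1.1, -0.2]
opening: 0.0437
grip_force: 22.3
```

```bash
python3 - <<'E'
from h import *
print("rack");shift((.518,-.3654),.11,-.104)
print("tray");shift((.512,.345),.11,-.173)
E
```

```text
rack
shift [-0.3225 -0.2772  0.0104] roll 0.6651200011070616 (alt -2.4764726524827316 ) q6 -0.5941726926313038 q1 -0.03299544662891514
tray
shift [0.2822 0.0958 0.0103] roll 0.7341200011070617 (alt -2.4074726524827312 ) q6 -0.5941726926313038 q1 -0.03299544662891514
```

Sound → groove 3.

Request:
apply_moves([
  [0.035, -0.3225, -0.277, 0, 0.665],
  [0.035, -0.3225, -0.277, 0, 0.665],
  [0.035, -0.3225, -0.277, 0, 0.665],
  [0.035, -0.3225, -0.277, 0, 0.665],
  [0.035, -0.3225, -0.277, 0, 0.665],
  [0.035, -0.3225, -0.277, 0, 0.665],
  [0.035, -0.3225, -0.277, 0, 0.665],
  [0.035, -0.3225, -0.277, 0, 0.665],
  [0.035, -0.3225, -0.277, 0, 0.665],
  [0.035, -0.3225, -0.277, 0, 0.665],
  [0.035, -0.3225, -0.277, 0, 0.665],
  [0.035, -0.3225, -0.277, 0, 0.665],
])

```text
t: 28.15
tool_pos: [0.5127, -0.3681, 0.2683]
tool_rot: [2.338, 2.098, -0.0]
contact_force: [-0.4, 0.8, -1.1]
opening: 0.0435
grip_force: 22.4
```

Request:
apply_moves([
  [0.035, 0, 0, 0, 0],
  [0.035, 0, 0, 0, 0],
])

```text
t: 28.32
tool_pos: [0.5137, -0.3641, 0.2679]
tool_rot: [-2.332, -2.103, -0.001]
contact_force: [-0.1, -0.1, -1.5]
opening: 0.0436
grip_force: 22.4
```

```bash
python3 - <<'E'
from h import *
print(telemetry.get_obs()["opening"]);shift((.518,-.3654),.0443,-.104)
E
```

```text
0.04363801179533595
shift [-0.0012  0.0046  0.0689] roll 0.0009202505708671982 (alt -3.140672403018926 ) q6 -0.631895596286049 q1 -0.7347841714124037
```

Request:
apply_moves([
  [0.035, -0.001, 0.0045, 0.035, 0],
  [0.035, -0.001, 0.0045, 0.06, 0],
  [0.035, -0.001, 0.0045, 0.068, 0],
  [0.035, -0.001, 0.0045, 0.068, 0],
  [0.062, -0.001, 0.0045, 0.068, 0],
  [0.062, -0.001, 0.0045, 0.068, 0],
  [0.062, -0.001, 0.0045, 0.068, 0],
  [0.062, -0.001, 0.0045, 0.068, 0],
  [0.062, -0.001, 0.0045, 0.03, 0],
  [0.062, -0.001, 0.0045, -0.01, 0],
  [0.062, -0.001, 0.0045, -0.018, 0],
])

```text
t: 29.23
tool_pos: [0.5197, -0.3682, 0.2949]
tool_rot: [2.325, 2.095, 0.002]
contact_force: [1.0, -0.8, 0.8]
opening: 0.0621
grip_force: 0.0
```

Request:
apply_moves([
  [0.075, 0.3195, 0.008, 0, -1.01],
  [0.075, 0.3195, 0.008, 0, -1.01],
  [0.075, 0.3195, 0.008, 0, -1.01],
  [0.075, 0.3195, 0.008, 0, -1.01],
  [0.075, 0.3195, 0.008, 0, -1.01],
  [0.075, 0.3195, 0.008, 0, -1.01],
  [0.075, 0.3195, 0.008, 0, -1.01],
  [0.075, 0.3195, 0.008, 0, -1.01],
  [0.075, 0.3195, 0.008, 0, -1.01],
  [0.075, 0.3195, 0.008, 0, -1.01],
  [0.075, 0.3195, 0.008, 0, -1.01],
])

```text
t: 30.15
tool_pos: [0.5592, -0.0502, 0.2872]
tool_rot: [1.027, 2.968, -0.001]
contact_force: [0.3, 0.3, 0.2]
opening: 0.0755
grip_force: 0.0
```

```bash
python3 - <<'E'
from h import *
fine((.559,-.048),zg=.0343); axis_more((.559,-.048))
E
```

```text
outline conf 0.55 ctr [ 0.558  -0.0491] size [0.0524 0.0373] axis 0.8692747 zmax 0.037271048719650306
tip (array([ 0.5594, -0.047 ]), np.float64(-2.2624973726122475), np.float64(0.02255534103220644), 0.57)
shift [0.0021 0.0009 0.0978] roll 0.034188898602872 (alt -3.107403754986921 ) q6 -1.1271393746315137 q1 -0.2237222226930043
rear_a [(0.8, array([ 0.5745, -0.0281]))]
objective_a [(0.72, array([0.6786, 0.0936])), (0.65, array([ 0.666, -0.003])), (0.64, array([ 0.5607, -0.0481]))]
sym axis 0.8592036732051058 (np.float64(0.00040113875481833505), np.float64(-0.0023650533488742184))
```

Request:
apply_moves([
  [0.075, 0.002, 0.001, 0.04, 0.035],
  [0.075, 0.002, 0.001, 0.08, 0.035],
  [0.075, 0.002, 0.001, 0.098, 0.035],
  [0.075, 0.002, 0.001, 0.098, 0.035],
  [0.035, 0.002, 0.001, 0.098, 0.035],
  [0.035, 0.002, 0.001, 0.098, 0.035],
  [0.035, 0.002, 0.001, 0.098, 0.035],
  [0.035, 0.002, 0.001, 0.098, 0.035],
  [0.035, 0.002, 0.001, 0.098, 0.035],
  [0.035, 0.002, 0.001, 0.098, 0.035],
  [0.035, 0.002, 0.001, 0.098, 0.035],
  [0.035, 0.002, 0.001, 0.098, 0.035],
], newtons=20)

```text
t: 31.55
tool_pos: [0.5599, -0.0481, 0.1919]
tool_rot: [1.075, 2.945, 0.002]
contact_force: [1.4, 2.0, 7.1]
opening: 0.0439
grip_force: 22.6
```

Request:
apply_moves([
  [0.035, 0, 0, 0, 0],
  [0.035, 0, 0, 0, 0],
  [0.035, 0, 0, -0.03, 0],
  [0.035, 0, 0, -0.06, 0],
  [0.035, 0, 0, -0.08, 0],
  [0.035, 0, 0, -0.08, 0],
])

```text
t: 32.05
tool_pos: [0.5599, -0.0483, 0.2747]
tool_rot: [1.073, 2.942, 0.001]
contact_force: [0.2, -0.3, -0.7]
opening: 0.0438
grip_force: 21.6
```

```bash
python3 - <<'E'
from h import *
print("rack");shift((.5223,-.3206),.11,-.104)
print("tray");shift((.512,.345),.11,-.173)
E
```

```text
rack
shift [-0.1451 -0.2333  0.0103] roll 0.9751816295299707 (alt -2.1664110240598227 ) q6 -1.0893486004709423 q1 -0.2183349928231426
tray
shift [0.2914 0.2693 0.0085] roll 1.0441816295299706 (alt -2.0974110240598227 ) q6 -1.0893486004709423 q1 -0.2183349928231426
```

Sound → groove 2.

Request:
apply_moves([
  [0.035, -0.145, -0.233, 0, 0.975],
  [0.035, -0.145, -0.233, 0, 0.975],
  [0.035, -0.145, -0.233, 0, 0.975],
  [0.035, -0.145, -0.233, 0, 0.975],
  [0.035, -0.145, -0.233, 0, 0.975],
  [0.035, -0.145, -0.233, 0, 0.975],
  [0.035, -0.145, -0.233, 0, 0.975],
  [0.035, -0.145, -0.233, 0, 0.975],
  [0.035, -0.145, -0.233, 0, 0.975],
  [0.035, -0.145, -0.233, 0, 0.975],
  [0.035, -0.145, -0.233, 0, 0.975],
])

```text
t: 32.97
tool_pos: [0.5188, -0.3186, 0.2677]
tool_rot: [-2.329, -2.105, 0.0]
contact_force: [-0.0, 0.5, -1.5]
opening: 0.0441
grip_force: 21.6
```

```bash
python3 - <<'E'
from h import *
print(telemetry.get_obs()["opening"]);shift((.5223,-.3206),.0443,-.104)
E
```

```text
0.044096650239277425
shift [-0.0019  0.0041  0.0686] roll 0.002983711825523372 (alt -3.1386089417642697 ) q6 -0.5718794686980677 q1 -0.6728992477984712
```

Request:
apply_moves([
  [0.035, -0.002, 0.004, 0.035, 0],
  [0.035, -0.002, 0.004, 0.06, 0],
  [0.035, -0.002, 0.004, 0.068, 0],
  [0.035, -0.002, 0.004, 0.068, 0],
  [0.062, -0.002, 0.004, 0.068, 0],
  [0.062, -0.002, 0.004, 0.068, 0],
  [0.062, -0.002, 0.004, 0.068, 0],
  [0.062, -0.002, 0.004, 0.068, 0],
  [0.062, -0.002, 0.004, 0.03, 0],
  [0.062, -0.002, 0.004, -0.01, 0],
  [0.062, -0.002, 0.004, -0.018, 0],
])

```text
t: 33.88
tool_pos: [0.5246, -0.3232, 0.2948]
tool_rot: [2.325, 2.095, 0.003]
contact_force: [1.6, -1.0, 1.2]
opening: 0.0619
grip_force: 0.0
```

Request:
apply_moves([
  [0.075, 0.331, 0.111, 0, 1.49],
  [0.075, 0.331, 0.111, 0, 1.49],
  [0.075, 0.331, 0.111, 0, 1.49],
  [0.075, 0.331, 0.111, 0, 1.49],
  [0.075, 0.331, 0.111, 0, 1.49],
  [0.075, 0.331, 0.111, 0, 1.49],
  [0.075, 0.331, 0.111, 0, 1.49],
  [0.075, 0.331, 0.111, 0, 1.49],
  [0.075, 0.331, 0.111, 0, 1.49],
  [0.075, 0.331, 0.111, 0, 1.49],
  [0.075, 0.331, 0.111, 0, 1.49],
  [0.075, 0.331, 0.111, 0, 1.49],
])

```text
t: 34.88
tool_pos: [0.6679, -0.0031, 0.2873]
tool_rot: [3.141, 0.011, 0.002]
contact_force: [0.3, -1.2, 0.4]
opening: 0.0748
grip_force: 0.0
```

Request:
apply_moves([
  [0.075, 0, 0, 0, 0],
])

```text
t: 34.97
tool_pos: [0.6677, -0.0037, 0.2872]
tool_rot: [3.141, 0.016, 0.002]
contact_force: [-0.0, 0.4, -0.1]
opening: 0.075
grip_force: 0.0
```

```bash
python3 - <<'E'
from h import *
fine((.667,-.003),zg=.0343); axis_more((.667,-.003))
E
```

```text
outline conf 0.71 ctr [ 0.666  -0.0016] size [0.052  0.0364] axis 1.5581242 zmax 0.03708533075973846
shift [-0.0017 -0.0028  0.098 ] roll 0.026001445895790454 (alt -3.1155912076940027 ) q6 1.4395328601200248 q1 -0.11793342721497449
rear_a [(0.95, array([0.6953, 0.1094])), (0.91, array([ 0.6695, -0.0278]))]
objective_a [(0.88, array([0.6758, 0.0931])), (0.63, array([ 0.6658, -0.0027]))]
sym axis -1.5607963267948965 (np.float64(0.00036167403516772234), np.float64(-0.0022920370220518497))
```

Request:
apply_moves([
  [0.075, -0.0015, -0.003, 0.04, 0.015],
  [0.07, -0.0015, -0.003, 0.08, 0.015],
  [0.07, -0.0015, -0.003, 0.098, 0.015],
  [0.07, -0.0015, -0.003, 0.098, 0.015],
  [0.035, -0.0015, -0.003, 0.098, 0.015],
  [0.035, -0.0015, -0.003, 0.098, 0.015],
  [0.035, -0.0015, -0.003, 0.098, 0.015],
  [0.035, -0.0015, -0.003, 0.098, 0.015],
  [0.035, -0.0015, -0.003, 0.098, 0.015],
  [0.035, -0.0015, -0.003, 0.098, 0.015],
  [0.035, -0.0015, -0.003, 0.098, 0.015],
  [0.035, -0.0015, -0.003, 0.098, 0.015],
], newtons=20)

```text
t: 36.37
tool_pos: [0.6671, -0.0013, 0.1912]
tool_rot: [3.141, -0.006, 0.006]
contact_force: [-0.4, -0.5, 6.2]
opening: 0.0439
grip_force: 22.3
```

Request:
apply_moves([
  [0.035, 0, 0, 0, 0],
  [0.035, 0, 0, 0, 0],
  [0.035, 0, 0, -0.03, 0],
  [0.035, 0, 0, -0.06, 0],
  [0.035, 0, 0, -0.08, 0],
  [0.035, 0, 0, -0.08, 0],
])

```text
t: 36.87
tool_pos: [0.6678, -0.0013, 0.2749]
tool_rot: [3.141, -0.006, 0.015]
contact_force: [1.6, -0.2, -0.3]
opening: 0.0436
grip_force: 21.7
```

```bash
python3 - <<'E'
from h import *
print("rack");shift((.527,-.276),.11,-.104)
print("tray");shift((.512,.345),.11,-.173)
E
```

```text
rack
shift [-0.1414  0.2751  0.0091] roll -1.4703534182686364 (alt 1.6712392353211567 ) q6 1.460995264489459 q1 -0.11329591211007292
tray
shift [-0.1586 -0.3459  0.0083] roll -1.4013534182686365 (alt 1.7402392353211567 ) q6 1.460995264489459 q1 -0.11329591211007292
```

Sound → groove 1.

Request:
apply_moves([
  [0.035, -0.141, 0.275, 0, -1.47],
  [0.035, -0.141, 0.275, 0, -1.47],
  [0.035, -0.141, 0.275, 0, -1.47],
  [0.035, -0.141, 0.275, 0, -1.47],
  [0.035, -0.141, 0.275, 0, -1.47],
  [0.035, -0.141, 0.275, 0, -1.47],
  [0.035, -0.141, 0.275, 0, -1.47],
  [0.035, -0.141, 0.275, 0, -1.47],
  [0.035, -0.141, 0.275, 0, -1.47],
  [0.035, -0.141, 0.275, 0, -1.47],
  [0.035, -0.141, 0.275, 0, -1.47],
  [0.035, -0.141, 0.275, 0, -1.47],
])

```text
t: 37.87
tool_pos: [0.5231, -0.2756, 0.2667]
tool_rot: [-2.335, -2.097, 0.001]
contact_force: [-0.2, 0.3, -1.2]
opening: 0.0438
grip_force: 21.7
```

Request:
apply_moves([
  [0.035, 0, 0, 0, 0],
  [0.035, 0, 0, 0, 0],
])

```text
t: 38.03
tool_pos: [0.5235, -0.2754, 0.2673]
tool_rot: [-2.345, -2.088, 0.001]
contact_force: [-0.8, 0.3, -2.2]
opening: 0.0439
grip_force: 21.7
```

```bash
python3 - <<'E'
from h import *
print(telemetry.get_obs()["opening"]);shift((.527,-.276),.0443,-.104)
E
```

```text
0.04390717479351674
shift [-0.0005  0.0039  0.0683] roll -0.011688809568291658 (alt 3.1299038440215012 ) q6 -0.49433265311879737 q1 -0.609991911399096
```

Request:
apply_moves([
  [0.035, -0.0005, 0.004, 0.035, -0.01],
  [0.035, -0.0005, 0.004, 0.06, -0.01],
  [0.035, -0.0005, 0.004, 0.068, -0.01],
  [0.035, -0.0005, 0.004, 0.068, -0.01],
  [0.062, -0.0005, 0.004, 0.068, -0.01],
  [0.062, -0.0005, 0.004, 0.068, -0.01],
  [0.062, -0.0005, 0.004, 0.068, -0.01],
  [0.062, -0.0005, 0.004, 0.068, -0.01],
  [0.062, -0.0005, 0.004, 0.03, -0.01],
  [0.062, -0.0005, 0.004, -0.01, -0.01],
  [0.062, -0.0005, 0.004, -0.018, -0.01],
])

```text
t: 38.95
tool_pos: [0.5298, -0.2778, 0.2947]
tool_rot: [2.324, 2.097, 0.004]
contact_force: [0.5, -1.2, 1.7]
opening: 0.062
grip_force: 0.0
```

Request:
apply_moves([
  [0.075, 0.382, 0.11, 0, -0.81],
  [0.075, 0.382, 0.11, 0, -0.81],
  [0.075, 0.382, 0.11, 0, -0.81],
  [0.075, 0.382, 0.11, 0, -0.81],
  [0.075, 0.382, 0.11, 0, -0.81],
  [0.075, 0.382, 0.11, 0, -0.81],
  [0.075, 0.382, 0.11, 0, -0.81],
  [0.075, 0.382, 0.11, 0, -0.81],
  [0.075, 0.382, 0.11, 0, -0.81],
  [0.075, 0.382, 0.11, 0, -0.81],
  [0.075, 0.382, 0.11, 0, -0.81],
  [0.075, 0.382, 0.11, 0, -0.81],
])

```text
t: 39.95
tool_pos: [0.6767, 0.0933, 0.2872]
tool_rot: [1.311, 2.854, -0.0]
contact_force: [-0.7, -0.6, -0.4]
opening: 0.0755
grip_force: 0.0
```

Request:
apply_moves([
  [0.075, 0, 0, 0, 0],
])

```text
t: 40.03
tool_pos: [0.6763, 0.0916, 0.2869]
tool_rot: [1.315, 2.853, -0.001]
contact_force: [0.6, 0.4, -0.3]
opening: 0.0747
grip_force: 0.0
```

```bash
python3 - <<'E'
from h import *
fine((.676,.093),zg=.0343); axis_more((.676,.093))
E
```

```text
outline conf 0.92 ctr [0.6741 0.0928] size [0.0522 0.0372] axis 0.70405173 zmax 0.03721245625717578
tip (array([0.6771, 0.0946]), np.float64(-2.410505455992643), np.float64(0.022794968051167448), 0.79)
shift [ 0.003  -0.0003  0.0978] roll 0.0015555997238492214 (alt -3.140037053865944 ) q6 -0.6811636584073946 q1 0.02439505483118769
rear_a [(0.67, array([0.6934, 0.1101]))]
objective_a [(0.7, array([0.6749, 0.0926]))]
sym axis 0.7392036732051057 (np.float64(0.0002600325432708685), np.float64(-0.0024061509091743817))
```

Request:
apply_moves([
  [0.075, 0.002, 0, 0.04, -0.015],
  [0.075, 0.002, 0, 0.08, -0.015],
  [0.075, 0.002, 0, 0.098, -0.015],
  [0.075, 0.002, 0, 0.098, -0.015],
  [0.035, 0.002, 0, 0.098, -0.015],
  [0.035, 0.002, 0, 0.098, -0.015],
  [0.035, 0.002, 0, 0.098, -0.015],
  [0.035, 0.002, 0, 0.098, -0.015],
  [0.035, 0.002, 0, 0.098, -0.015],
  [0.035, 0.002, 0, 0.098, -0.015],
  [0.035, 0.002, 0, 0.098, -0.015],
  [0.035, 0.002, 0, 0.098, -0.015],
], newtons=20)

```text
t: 41.43
tool_pos: [0.6762, 0.0936, 0.1913]
tool_rot: [1.291, 2.86, 0.003]
contact_force: [0.7, -0.1, 6.1]
opening: 0.0499
grip_force: 22.4
```

Request:
apply_moves([
  [0.035, 0, 0, 0, 0],
  [0.035, 0, 0, 0, 0],
  [0.035, 0, 0, -0.03, 0],
  [0.035, 0, 0, -0.06, 0],
  [0.035, 0, 0, -0.08, 0],
  [0.035, 0, 0, -0.08, 0],
])

```text
t: 41.93
tool_pos: [0.6768, 0.0938, 0.2748]
tool_rot: [1.289, 2.855, 0.007]
contact_force: [1.4, -0.0, -0.1]
opening: 0.0498
grip_force: 22.1
```

```bash
python3 - <<'E'
from h import *
print("tray");shift((.508,.321),.11,-.173)
E
```

```text
tray
shift [0.2831 0.0224 0.0086] roll 0.8956390908392962 (alt -2.245953562750497 ) q6 -0.6937657206733515 q1 0.028851030514868432
```

Stiff → tray, spaced ~74 mm from the first.

Request:
apply_moves([
  [0.035, 0.283, 0.022, 0, 0.895],
  [0.035, 0.283, 0.022, 0, 0.895],
  [0.035, 0.283, 0.022, 0, 0.895],
  [0.035, 0.283, 0.022, 0, 0.895],
  [0.035, 0.283, 0.022, 0, 0.895],
  [0.035, 0.283, 0.022, 0, 0.895],
  [0.035, 0.283, 0.022, 0, 0.895],
  [0.035, 0.283, 0.022, 0, 0.895],
  [0.035, 0.283, 0.022, 0, 0.895],
  [0.035, 0.283, 0.022, 0, 0.895],
  [0.035, 0.283, 0.022, 0, 0.895],
])

```text
t: 42.85
tool_pos: [0.5047, 0.3197, 0.2677]
tool_rot: [-2.404, -2.022, 0.002]
contact_force: [-0.4, -0.1, -1.7]
opening: 0.0498
grip_force: 22.2
```

```bash
python3 - <<'E'
from h import *
print(telemetry.get_obs()["opening"]);shift((.508,.321),.0393,-.173)
p,T=look("wrist"); cv2.imwrite("pics/w8.png",p["img"])
E
```

```text
0.049835025044733826
shift [0.0021 0.0033 0.0737] roll 0.000524792780708605 (alt -3.1410678608090845 ) q6 0.6128530754148761 q1 0.44028346730518486
```

View pics/w8.png

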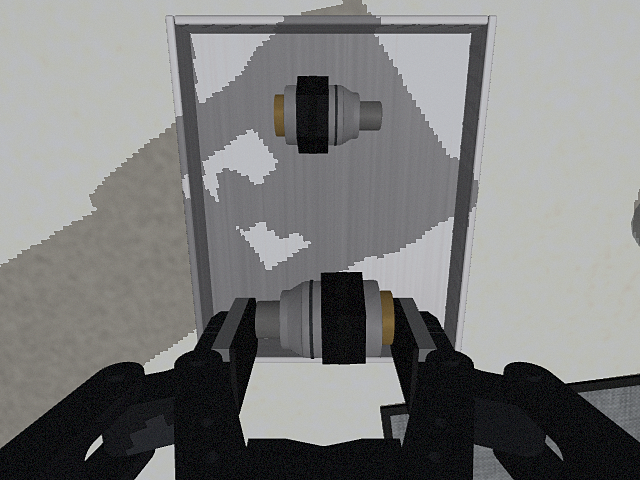

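Request:
apply_moves([
  [0.035, 0.002, 0.003, 0, 0],
  [0.035, 0.002, 0.003, 0.03, 0],
  [0.035, 0.002, 0.003, 0.06, 0],
  [0.035, 0.002, 0.003, 0.073, 0],
  [0.035, 0.002, 0.003, 0.073, 0],
  [0.062, 0.002, 0.003, 0.073, 0],
  [0.062, 0.002, 0.003, 0.073, 0],
  [0.062, 0.002, 0.003, 0.073, 0],
  [0.062, 0.002, 0.003, 0.073, 0],
  [0.062, 0.002, 0.003, 0.04, 0],
  [0.062, 0.002, 0.003, 0, 0],
  [0.062, 0.002, 0.003, -0.03, 0],
])

```text
t: 43.9
tool_pos: [0.508, 0.3221, 0.3018]
tool_rot: [2.404, 2.022, 0.004]
contact_force: [0.9, 1.6, 1.0]
opening: 0.0617
grip_force: 0.0
```

Request:
apply_moves([
  [0.062, 0.04, 0, -0.12, 0],
  [0.062, 0.04, 0, -0.12, 0],
  [0.062, 0.04, 0, -0.12, 0],
  [0.062, 0.04, 0, -0.12, 0],
  [0.062, 0.04, 0, -0.12, 0],
  [0.062, 0.04, 0, -0.12, 0],
])

```text
t: 44.4
tool_pos: [0.5144, 0.3613, 0.4193]
tool_rot: [2.404, 2.022, 0.002]
contact_force: [-0.2, 0.2, -0.6]
opening: 0.0618
grip_force: 0.0
```

```bash
python3 - <<'E'
from h import *
p,T=look("scene"); cv2.imwrite("pics/s9.png",p["img"])
p,T=look("top"); cv2.imwrite("pics/t9.png",cv2.resize(p["img"][130:350,90:540],None,fx=1.75,fy=1.75))
for n in ["dish_stack","blower","tube_warmer","objective_jar"]:
    d=eyes.tip_of(n,p)[:1]; print(n,d and onplane(p,T,d[0]["point"],0)[0])
E
```

```text
dish_stack [ 0.75   -0.1867]
blower [0.756  0.1891]
tube_warmer [ 0.6984 -0.298 ]
objective_jar [0.7138 0.2985]
```

View pics/s9.png

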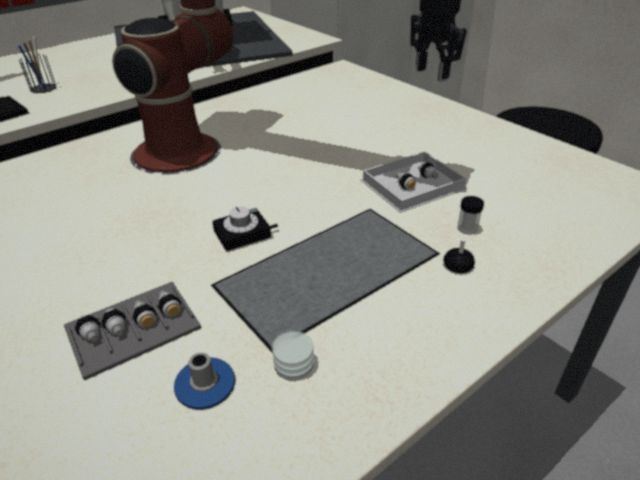

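View pics/t9.png

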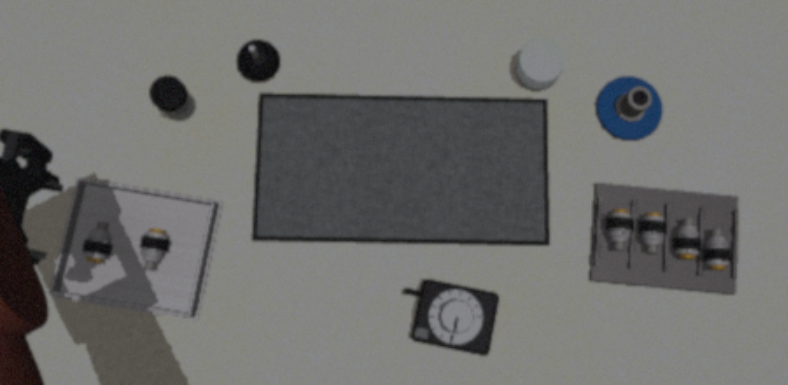

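Request:
apply_moves([
  [0.062, -0.47, 0.08, 0, 0],
  [0.062, -0.47, 0.08, 0, 0],
  [0.062, -0.47, 0.08, 0, 0],
  [0.062, -0.47, 0.08, 0, 0],
  [0.062, -0.47, 0.08, 0, 0],
  [0.062, -0.47, 0.08, 0, 0],
  [0.062, -0.47, 0.08, 0, 0],
  [0.062, -0.47, 0.08, 0, 0],
  [0.062, -0.47, 0.08, 0, 0],
  [0.062, -0.47, 0.08, 0, 0],
  [0.062, -0.47, 0.08, 0, 0],
  [0.062, -0.47, 0.08, 0, 0],
])

```text
t: 45.7
tool_pos: [0.5121, -0.1194, 0.4182]
tool_rot: [2.408, 2.017, -0.002]
contact_force: [0.6, -0.0, -0.2]
opening: 0.0622
grip_force: 0.0
```

Request:
apply_moves([
  [0.062, -0.2, 0.03, 0, 0],
  [0.062, -0.2, 0.03, 0, 0],
  [0.062, -0.2, 0.03, 0, 0],
  [0.062, -0.2, 0.03, 0, 0],
  [0.062, -0.2, 0.03, 0, 0],
  [0.062, -0.2, 0.03, 0, 0],
  [0.062, -0.2, 0.03, 0, 0],
])

```text
t: 46.28
tool_pos: [0.5074, -0.3195, 0.4176]
tool_rot: [-2.406, -2.017, 0.0]
contact_force: [0.4, 0.6, -1.0]
opening: 0.0619
grip_force: 0.0
```

```bash
python3 - <<'E'
from h import *
p,T=look("wrist"); cv2.imwrite("pics/w10.png",p["img"])
c0=np.array([.5201,-.3424]); a=-.104; M=np.array([[np.cos(a),np.sin(a)],[-np.sin(a),np.cos(a)]])
for d in eyes.outline_of("objective_a",p):
    c=cloud(p,T,d["region"]); c=c[(c[:,2]>.02)]
    if len(c)>200:
        r=cv2.minAreaRect(c[:,:2].astype(np.float32)); print(d["confidence"],(M@(np.array(r[0])-c0)),np.array(r[1]),r[2],np.percentile(c[:,2],98))
E
```

```text
0.89 [-0.0008 -0.0232] [0.0363 0.0521] 80.79975891113281 0.04419676595377439
0.89 [0.0015 0.0653] [0.0374 0.0519] 82.9139175415039 0.044398638955742274
0.86 [-0.0109 -0.0595] [0.0309 0.0526] 84.26363372802734 0.044278408108233074
0.68 [0.0016 0.0231] [0.0367 0.0517] 79.16813659667969 0.04444253694309112
```

View pics/w10.png

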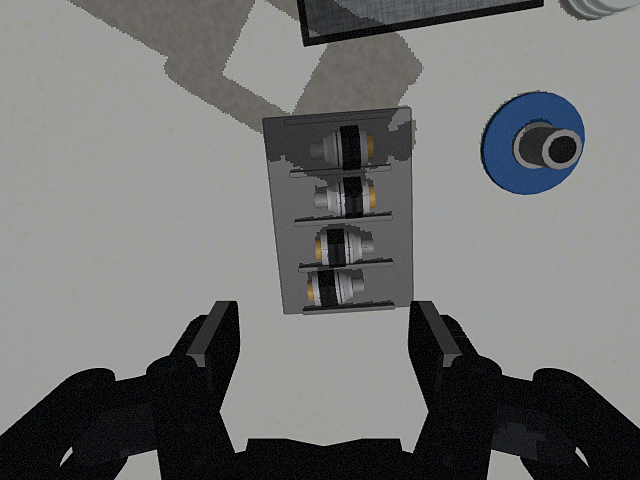

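```bash
python3 - <<'E'
from h import *
c0=np.array([.5201,-.3424]); a=-.104; M=np.array([[np.cos(a),-np.sin(a)],[np.sin(a),np.cos(a)]])
x=c0+M@[-.011,-.0625]; print(x); shift(x,.13,-.104)
E
```

```text
[ 0.5027 -0.4034]
shift [-0.086   0.0099  0.1332] roll -0.06860638404929542 (alt 3.0729862695404977 ) q6 -0.5101725106270113 q1 -0.6827521254613812
```

Request:
apply_moves([
  [0.075, -0.086, 0.01, 0, -0.068],
  [0.075, -0.086, 0.01, 0.04, -0.068],
  [0.075, -0.086, 0.01, 0.133, -0.068],
  [0.075, -0.086, 0.01, 0.133, -0.068],
  [0.075, -0.086, 0.01, 0.133, -0.068],
  [0.075, -0.086, 0.01, 0.133, -0.068],
  [0.075, -0.086, 0.01, 0.133, -0.068],
])

```text
t: 46.97
tool_pos: [0.5032, -0.4025, 0.2843]
tool_rot: [-2.33, -2.102, -0.0]
contact_force: [-0.5, -0.6, 0.1]
opening: 0.0752
grip_force: 0.0
```

```bash
python3 - <<'E'
from h import *
fine((.5027,-.4034),zg=.0413,zo=.026); axis_more((.5027,-.4034),.026)
E
```

```text
outline conf 0.73 ctr [ 0.5027 -0.4025] size [0.0372 0.0514] axis -0.013284594 zmax 0.04421220288260001
tip (array([ 0.5011, -0.4045]), np.float64(-1.334066132279355), np.float64(0.04248533283028132), 0.65)
shift [ 0.0024 -0.0028  0.0934] roll -0.09022681633336815 (alt 3.0513658372564247 ) q6 -0.6872542477692415 q1 -0.7907618400811965
rear_a [(0.95, array([ 0.5501, -0.3225])), (0.85, array([ 0.4906, -0.3638])), (0.61, array([ 0.4776, -0.4016]))]
objective_a [(0.81, array([ 0.5254, -0.3198])), (0.6, array([ 0.5024, -0.4029]))]
sym axis -0.05079632679489521 (np.float64(0.00026033831815415313), np.float64(-0.002498933709310827))
```

Request:
apply_moves([
  [0.07, 0.001, -0.002, 0.04, -0.06],
  [0.07, 0.001, -0.002, 0.08, -0.06],
  [0.07, 0.001, -0.002, 0.093, -0.06],
  [0.07, 0.001, -0.002, 0.093, -0.06],
  [0.035, 0.001, -0.002, 0.093, -0.06],
  [0.035, 0.001, -0.002, 0.093, -0.06],
  [0.035, 0.001, -0.002, 0.093, -0.06],
  [0.035, 0.001, -0.002, 0.093, -0.06],
  [0.035, 0.001, -0.002, 0.093, -0.06],
  [0.035, 0.001, -0.002, 0.093, -0.06],
  [0.035, 0.001, -0.002, 0.093, -0.06],
  [0.035, 0.001, -0.002, 0.093, -0.06],
], newtons=20)

```text
t: 48.37
tool_pos: [0.5022, -0.4039, 0.196]
tool_rot: [2.267, 2.168, -0.0]
contact_force: [-1.3, 0.1, 5.8]
opening: 0.0442
grip_force: 21.4
```

Request:
apply_moves([
  [0.035, 0, 0, 0, 0],
  [0.035, 0, 0, -0.015, 0],
  [0.035, 0, 0, -0.02, 0],
  [0.035, 0, 0, -0.02, 0],
])

```text
t: 48.7
tool_pos: [0.5019, -0.4034, 0.2155]
tool_rot: [2.267, 2.168, 0.0]
contact_force: [0.6, -0.0, -1.0]
opening: 0.0443
grip_force: 21.4
```

```bash
python3 - <<'E'
from h import *
shift((.513,-.4105),.0443,-.104)
E
```

```text
shift [-0.0061  0.0108  0.0166] roll 0.0595268990089346 (alt -3.0820657545808583 ) q6 -0.748138660740299 q1 -0.7925326920769878
```

Request:
apply_moves([
  [0.035, -0.006, 0.011, 0, 0.06],
  [0.035, -0.006, 0.011, 0, 0.06],
  [0.035, -0.006, 0.011, 0.018, 0.06],
  [0.035, -0.006, 0.011, 0.018, 0.06],
  [0.046, -0.006, 0.011, 0.018, 0.06],
  [0.05, -0.006, 0.011, 0.018, 0.06],
  [0.055, -0.006, 0.011, 0.018, 0.06],
  [0.062, -0.006, 0.011, 0.018, 0.06],
  [0.062, -0.006, 0.011, 0.018, 0.06],
  [0.062, -0.006, 0.011, -0.02, 0.06],
  [0.062, -0.006, 0.011, -0.06, 0.06],
  [0.062, -0.006, 0.011, -0.09, 0.06],
])

```text
t: 49.7
tool_pos: [0.5121, -0.4094, 0.3054]
tool_rot: [2.333, 2.102, 0.0]
contact_force: [0.4, 0.4, 1.2]
opening: 0.0622
grip_force: 0.0
```

```bash
python3 - <<'E'
from h import *
p,T=look("wrist")
c0=np.array([.5201,-.3424]); a=-.104; M=np.array([[np.cos(a),np.sin(a)],[-np.sin(a),np.cos(a)]])
for d in eyes.outline_of("objective_a",p):
    c=cloud(p,T,d["region"]); c=c[(c[:,2]>.02)]
    if len(c)>200:
        r=cv2.minAreaRect(c[:,:2].astype(np.float32)); print(d["confidence"],(M@(np.array(r[0])-c0)),np.array(r[1]),r[2],np.percentile(c[:,2],98))
E
```

```text
0.9 [-0.0028 -0.0662] [0.0372 0.052 ] 83.51214599609375 0.04414370369209897
0.88 [-0.001  -0.0232] [0.0371 0.0518] 84.19029235839844 0.044238618733543934
0.65 [0.0014 0.0541] [0.0152 0.0523] 82.7333984375 0.04415629946675635
0.55 [0.0017 0.0225] [0.0368 0.0516] 83.9771957397461 0.044286751940820844
```

```bash
python3 - <<'E'
from h import *
p,T=look("top")
for o in objs(p,T): print(o[0])
print(ctrl.finish_job())
E
```

```text
[0.5018 0.318 ]
[ 0.5293 -0.2765]
[ 0.5166 -0.4088]
[ 0.5215 -0.3187]
[ 0.5087 -0.3671]
[0.5137 0.3857]
the job is handed in; nothing more can be done
None
```

The job is done and handed in at about 50 s: the focus knob is back at its zero stop, the four sound objectives lie in the rack grooves and the two stiff ones lie in the repair tray.

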